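# Scan in the new dice tins

### The job

Book in the new tins: stand every tin that is there upright in the trolley's trough with its bar-coded label facing the scanner, then take the crank by its loose sleeve and, keeping hold of the sleeve, wind the trolley all the way to the scanner with the tins still facing it, and wind it all the way home again the same way. Then stand all the tins upright on the plywood display board, leaving the trolley home. Move the trolley only by its crank, never by pushing it, and leave the other things on the table where they are.

Things in the scene. Friction and masses are not known exactly. Their poses are not given: they have to be found in the camera images.
- tin0: upright card tin with steel rims, one of four identical ones (two or three are present, the others None): 48 mm in diameter, 88 mm tall, about 0.22 kg, heavier in its lower half. Origin: centre of its underside; z up. Its +x points out through the middle of its bar-coded paper label (26 x 34 mm, on the side); a paper strip on the lid runs from the centre towards the label
- tin1: upright card tin with steel rims, one of four identical ones (two or three are present, the others None): 48 mm in diameter, 88 mm tall, about 0.22 kg, heavier in its lower half. Origin: centre of its underside; z up. Its +x points out through the middle of its bar-coded paper label (26 x 34 mm, on the side); a paper strip on the lid runs from the centre towards the label
- tin2: upright card tin with steel rims, one of four identical ones (two or three are present, the others None): 48 mm in diameter, 88 mm tall, about 0.22 kg, heavier in its lower half. Origin: centre of its underside; z up. Its +x points out through the middle of its bar-coded paper label (26 x 34 mm, on the side); a paper strip on the lid runs from the centre towards the label
- tin3: upright card tin with steel rims, one of four identical ones (two or three are present, the others None): 48 mm in diameter, 88 mm tall, about 0.22 kg, heavier in its lower half. Origin: centre of its underside; z up. Its +x points out through the middle of its bar-coded paper label (26 x 34 mm, on the side); a paper strip on the lid runs from the centre towards the label
- tin0_label (a point): centre of the bar-coded label of tin0, on its side, 24 mm from its axis and 56 mm above its underside
- tin1_label (a point): centre of the bar-coded label of tin1, on its side, 24 mm from its axis and 56 mm above its underside
- tin2_label (a point): centre of the bar-coded label of tin2, on its side, 24 mm from its axis and 56 mm above its underside
- tin3_label (a point): centre of the bar-coded label of tin3, on its side, 24 mm from its axis and 56 mm above its underside
- station: the scan slide, fixed to the table: two rails along its own +x (away from the robot), a black scanner block (70 x 300 x 150 mm) across their far end, its glass window looking back along -x at x = 280 mm, and a grey gearbox with a crank on the robot's right. Origin: on the table under the middle of the trolley when home (near end); z up
- trolley: aluminium trolley, 84 mm (x) by 270 mm (y): an open trough, inside 60 mm (x) by 258 mm (y), with walls 40 mm high. Origin: centre of the trough's floor, 40 mm above the table; axes as the station's, +x towards the scanner. Its stiff drive moves it 15.9 mm per radian of the crank, 0 (home) to 200 mm (at the scanner)
- crank (a joint): angle of the crank, rad: 0 with the trolley home, 12.57 (two full turns, hard stop) with the trolley at the scanner; it grows counter-clockwise seen from above. At 0 the crank arm points along the station's +x. It takes about 5 N at the sleeve and stays where it is left
- crank_axis (a point): point on the crank's upright axis, 75 mm above the table at the underside of the crank arm, at x = -80 mm, y = -250 mm of the station. The arm is a flat steel bar 10 mm thick (75 to 85 mm above the table) on a gearbox 100 x 100 x 65 mm
- sleeve: the black grip sleeve, upright at the end of the crank arm, 55 mm from the crank's axis: 25 mm in diameter, 66 mm tall, spinning freely on its pin. Origin: its centre, 122 mm above the table (it reaches from 89 to 155 mm; the pin's head ends at 161 mm)
- board: the plywood display board, fixed flat on the table to the robot's left, 270 mm long (its own x) by 110 mm wide (y), 8 mm thick. Origin: centre of its underside
- card_box_a: bystander: a card box lying flat, 66 x 92 x 22 mm. Origin: centre of its underside
- card_box_b: bystander: a card box lying flat, 66 x 92 x 22 mm. Origin: centre of its underside
- pawn: bystander: a wooden pawn 32 mm across and 52 mm tall. Origin: centre of its underside
- meeple: bystander: a wooden figure 44 mm wide, 16 mm thick, 49 mm tall. Origin: centre of its underside
- mug: bystander: a white mug 76 mm across, 85 mm tall, with a handle. Origin: centre of its underside
- token_stack: bystander: a wooden token stack 38 mm across, 30 mm tall. Origin: centre of its underside

How it is judged:
By the outcome, as a careful person would: the job done as asked, in the order asked, and still so for the second after the job is handed in, with the robot touching nothing.
Of tin0, tin1, tin2, tin3 only 2 to 3 are there at a start; the rules pass over those that are not, and their reading is None.
At some moment in a run one of tin0, tin1, tin2, tin3 may be knocked a few centimetres aside while the robot is not near it.
Once in a run the grip may slacken for a moment while it holds something.
It also fails if it takes over 210 s, if anything falls off the work surface, if the arm or the gripper's body presses on something with over 40 N, if the wrist force passes 120 N, or if a joint passes its speed limit or range.

### The arm

A 7-joint arm with a two-finger parallel gripper is mounted at the origin on the work surface. World frame = base frame: x ahead of the robot, y to its left, z up, the work surface at z = 0. Lengths are in m, angles in rad, forces in N, time in s.
With the tool pointing down it reaches from about 0.425 to 0.925 m from the base axis. Payload 6.8 kg.
Tool frame: the origin (TCP) lies on the centre line of the jaws, within the pads' length; the fingertips stand 8 mm ahead of it and the grasp point (between the pads) lies 11 mm behind it (bot.tips_ahead is the distance from the TCP to the fingertips, in m); z points along the fingers, y is the line along which they close (so a half turn about z gives the same grasp; the last joint's range is limited). The gripper opens to 85 mm and grips with 20 to 120 N. Pads are 22 mm wide; open, the fingers measure 114 mm over their backs; the gripper's body (76 mm by 85 mm) begins 54 mm behind the grasp point. The pads swing forward as they close: fully open they stand 13 mm farther back than shut.
Start: joints at [1.226, 0.477, 0.022, 1.555, -0.011, 1.109, -0.083], TCP at [0.158, -0.656, 0.239] pointing down, gripper open.
Joint ranges: [-2.96, 2.96], [-0.34, 2.1], [-1.41, 1.46], [0.24, 2.44], [-1.37, 4.51], [0.17, 1.92], [-2.96, 2.96]. Speed limits (rad/s): [2.39, 2.39, 3.14, 3.14, 3.14, 3.14, 3.14].

### API

Orientations are given as a unit quaternion [w, x, y, z].
In Python, from station import bot gives the robot as it stands.
- The arm moves only by the tool send_rows, never from a script. Its argument "deltas" is text: rows parted by semicolons, each of 4 numbers parted by spaces: the shift along the tool's x, y, z in m, then the turn about the tool's z in degrees. In form: x y z spin; .... A call has 1 to 5 rows; each row is the pose to reach, as a shift and turn from the pose commanded when the call began, along the tool's axes at that moment; what a row does not reach only later rows make up. A row lasts 1/10 s, in which the tool goes at most 50 mm and 8.59 degrees, less where a joint would pass 70% of its speed; a pose out of reach is approached as far as the arm can. A call with a gripper value outside its range is refused whole. "claw" is the opening, from 0 (shut) to 1 (fully open), set as the call begins (left out, the last holds). The fingers move at their own pace and stop on an object; "force" is the grip in N (left out, the last holds). Time passes only in rows, so rows that repeat a pose let the fingers close. It gives the time, the measured TCP pose, the force, the opening and the grip force at its end, in the units of the state.
- bot.get_obs(): the state, without advancing time (a new reading comes with each control period).
- bot.read_camera(name): name is "scene" or "top" or "wrist"; returns a dict with "img" (480x640x3 uint8, red, green, blue), "depth" (480x640 float32, m along the optical axis (not along the pixel's ray), 0 where there is no reading), "fx", "fy", "cx", "cy" (pixels), "dist_coeffs" ([k1, k2, p1, p2, k3] as OpenCV has them; the pictures are not rectified), "camera_from_world" (4x4, takes a point from world to camera coordinates). Camera axes: x right, y up, looking along -z (the intrinsics and any distortion apply to the point x, -y, -z); pixel columns grow to the right and rows downward; lengths in m; the calibration is good to about 2 mm. A picture is of the moment at which its call begins.
- bot.hand_in(): hands the job in; it is judged then, once.
Trained networks look in a picture, given as the dict that the camera call returned (one of the last four; its "shot" number tells which), for a name from the list of things; names that differ only in an ending like _2 or _b are one class to them, and where a whole thing is asked for, a point or a joint stands for the part that bears it (a point fixed in the world has none). Each returns a list of dicts, best first, with "confidence" (0 to 1); they miss things now and then, are a little off and sometimes report something else, mostly with a low value. They report only what shows in the picture. A call takes as long as a camera call.
- bot.masks_of(picture, query): "mask" (480x640 bool, what is visible of it).
- bot.landmark_of(picture, query): "xyz" ([x, y, z] in m, in world coordinates, good to about 4 mm: a listed point, or the origin of a listed thing).
The state is a dict: "t": time; "q": joint angles; "joint_vel": joint speeds; "joint_torque": joint torques, N m; "eef_pos": TCP position; "tool_rot": TCP orientation; "contact_force": force on the tool from outside, world axes, zero at the start; "torque": the same for the moment, N m; "gripper_width": opening from 0.0 (shut) to 1.0 (fully open); "grasp_force": force on a finger pad.
Only numpy, scipy, OpenCV 4.12 (cv2) and the standard library are available. Lean on these libraries where they do the work, as an engineer would, in place of code of your own. Each camera call takes 0.05 s, during which the arm holds its last target. There are 200 camera calls.

## Working session

There is one attempt and no reset: what is moved stays moved. The work goes in short steps, Python scripts to look and compute and a tool call to move; the robot and the scene stay as the last step left them, time stands still between calls to the robot, and variables do not carry over. Pictures are saved under pics/ and viewed, at most 14 in all, crops included, and the job is handed in when it is done.

Besides the shell and the picture viewer there is one more tool, called after "Emit:" in YAML: its name, and indented under it one key for each argument. send_rows: Moves the arm, as the interface text tells. Its arguments: {"type":"object","properties":{"deltas":{"type":"string"},"claw":{"type":"number"},"force":{"type":"number"}},"required":["deltas"]}

```bash
ls; mkdir -p pics
cat > h.py <<'E'
import numpy as np, cv2
from station import bot
def K(p): return np.array([[p["fx"],0,p["cx"]],[0,p["fy"],p["cy"]],[0,0,1.]])
def proj(p,X):
    X=np.atleast_2d(X); M=np.array(p["camera_from_world"]); c=X@M[:3,:3].T+M[:3,3]; c=c*[1,-1,-1]
    return cv2.projectPoints(c,np.zeros(3),np.zeros(3),K(p),np.array(p["dist_coeffs"]))[0].reshape(-1,2)
def ray(p,uv):
    uv=np.atleast_2d(np.float64(uv)); n=cv2.undistortPoints(uv.reshape(-1,1,2),K(p),np.array(p["dist_coeffs"])).reshape(-1,2)
    M=np.array(p["camera_from_world"]); d=np.c_[n[:,0],-n[:,1],-np.ones(len(n))]
    return -M[:3,:3].T@M[:3,3], d@M[:3,:3]   # origin, dirs (unit depth)
def onz(p,uv,z):
    o,d=ray(p,uv); return o+d*((z-o[2])/d[:,2])[:,None]
def dep(p,uv):
    uv=np.atleast_2d(uv); o,d=ray(p,uv); D=p["depth"][uv[:,1].astype(int),uv[:,0].astype(int)]; return o+d*D[:,None]
def save(p,n): cv2.imwrite(f"pics/{n}.png",p["img"][:,:,::-1])
E
python3 - <<'E'
from h import *
for c in ("top","scene"):
    p=bot.read_camera(c); save(p,c+"0")
    for q in ["tin0","tin0_label","station","trolley","crank_axis","sleeve","board","mug","pawn","meeple","token_stack","card_box_a"]:
        print(c,q,[(np.round(r["xyz"],3).tolist(),round(r["confidence"],2)) for r in bot.landmark_of(p,q)])
print(bot.get_obs())
E
```

```text
pics
top tin0 [([0.454, -0.134, 0.001], 0.75), ([0.434, -0.005, -0.0], 0.71), ([0.569, 0.148, 0.003], 0.59), ([0.688, 0.224, -0.003], 0.3)]
top tin0_label [([0.466, -0.114, 0.054], 0.63)]
top station [([0.596, -0.04, -0.003], 0.67)]
top trolley [([0.569, 0.148, 0.003], 0.32), ([0.291, 0.32, 0.0], 0.26)]
top crank_axis [([0.535, -0.3, 0.076], 0.97)]
top sleeve [([0.59, -0.292, 0.121], 0.42)]
top board [([0.516, 0.333, 0.001], 0.98), ([0.387, 0.11, 0.0], 0.44)]
top mug [([0.291, 0.318, 0.002], 0.72)]
top pawn [([0.387, 0.112, 0.0], 0.55)]
top meeple [([0.356, 0.232, 0.002], 0.57), ([0.516, 0.335, -0.0], 0.28)]
top token_stack [([0.66, -0.44, -0.001], 0.62)]
top card_box_a [([0.361, -0.242, 0.0], 0.78), ([0.687, 0.228, -0.003], 0.74)]
scene tin0 [([0.575, 0.155, -0.002], 0.97), ([0.432, -0.006, -0.0], 0.9), ([0.455, -0.135, -0.001], 0.82), ([0.358, 0.233, -0.004], 0.5)]
scene tin0_label [([0.466, -0.115, 0.057], 0.82)]
scene station [([0.594, -0.037, -0.001], 0.62)]
scene trolley [([0.596, -0.042, 0.039], 0.68)]
scene crank_axis [([0.594, -0.045, 0.041], 0.42)]
scene sleeve [([0.588, -0
[... 469 characters left out ...]
ray([ 1.22588996,  0.47698963,  0.0223975 ,  1.55542823, -0.01150041,
        1.10931101, -0.0831022 ]), 'joint_vel': array([-0.00073392, -0.0006979 , -0.00055573,  0.00063736, -0.00059212,
       -0.00078578,  0.00128897]), 'joint_torque': array([-4.51462183e-04, -5.96337533e+01,  1.60597913e+00, -2.81551641e+01,
        1.24531446e-02,  1.56192051e-03, -5.21621061e-06]), 'eef_pos': array([ 0.15836056, -0.65615904,  0.23930287]), 'tool_rot': array([-5.24971437e-06,  9.92999802e-01,  1.18116019e-01,  6.64573897e-06]), 'contact_force': array([0.61331081, 0.17353928, 0.16906361]), 'torque': array([ 0.0152097 , -0.00784796, -0.01682614]), 'grasp_force': 0.0, 'gripper_width': 0.9988927825617988}
```

View pics/top0.png

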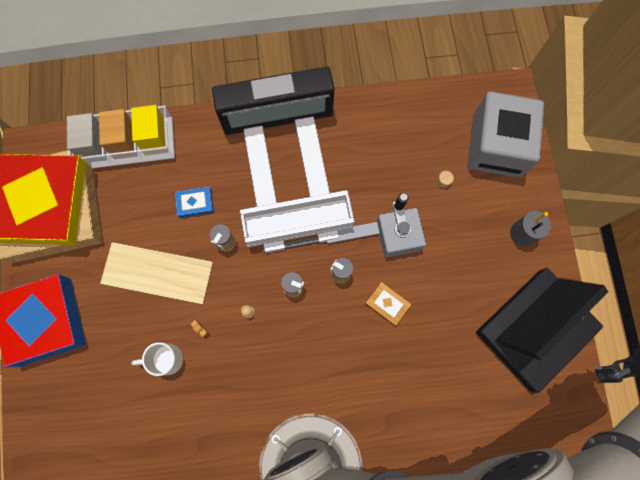

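View pics/scene0.png

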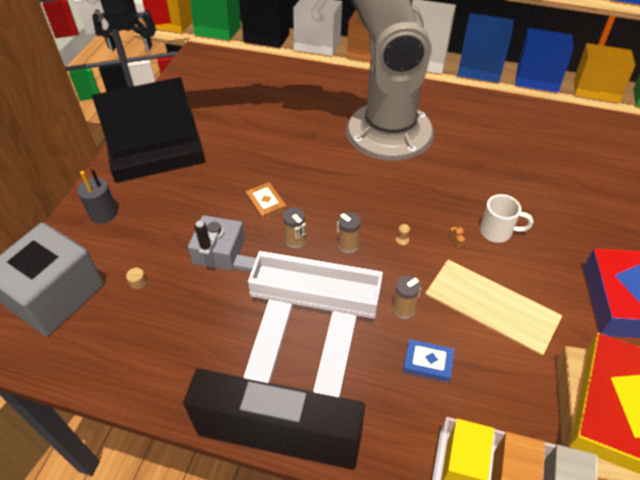

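```bash
cat > m.py <<'E'
from h import *
def cloud(p):
    v,u=np.mgrid[0:480,0:640]; uv=np.c_[u.ravel(),v.ravel()]; P=dep(p,uv); P[p["depth"].ravel()==0]=9; return P.reshape(480,640,3)
def tins(p,C,cents):
    hsv=cv2.cvtColor(p["img"],cv2.COLOR_RGB2HSV)
    v,u=np.mgrid[0:480,0:640]; L=onz(p,np.c_[u.ravel(),v.ravel()],.088).reshape(480,640,3)
    for c in cents:
        near=np.hypot(*(C[...,:2]-c).transpose(2,0,1))<.04
        lid=near&(abs(C[...,2]-.088)<.006)
        q=L[lid][:,:2]
        if len(q)<8: print(c,"few",len(q));continue
        cc,r=cv2.minEnclosingCircle(np.float32(q)); cc=np.array(cc)
        w=lid&(hsv[...,2]>180)&(hsv[...,1]<60)
        s=L[w][:,:2].mean(0)-cc if w.any() else [0,0]
        print(np.round(cc,4),"r",round(r,4),"zlid",np.round(np.median(C[lid][:,2]),4),"strip",w.sum(),np.round(s,4),"yaw",round(np.degrees(np.arctan2(s[1],s[0])),1))
E
python3 - <<'E'
from m import *
for c in ("top","scene"):
    p=bot.read_camera(c); C=cloud(p); print(c)
    tins(p,C,[(.454,-.134),(.433,-.005),(.573,.152)])
    m=(np.hypot(C[...,0]-.596,C[...,1]+.04)<.16)&(abs(C[...,2]-.08)<.006)
    q=C[m][:,:2]; r=cv2.minAreaRect(np.float32(q)); print("trolley",m.sum(),np.round(r[0],4),np.round(r[1],4),r[2], C[m][:,2].mean())
    m=(np.hypot(C[...,0]-.516,C[...,1]-.333)<.17)&(abs(C[...,2]-.008)<.004)
    hsv=cv2.cvtColor(p["img"],cv2.COLOR_RGB2HSV); m&=(hsv[...,2]>170); m=cv2.erode(m.astype(np.uint8),np.ones((3,3)))>0
    q=C[m][:,:2]; r=cv2.minAreaRect(np.float32(q)); print("board",m.sum(),np.round(r[0],4),np.round(r[1],4),r[2],C[m][:,2].mean())
    for dz in (.155,):
        m=(np.hypot(C[...,0]-.589,C[...,1]+.292)<.03)&(C[...,2]>.12); q=C[m]; print("sleeve",m.sum(),q.mean(0) if m.any() else 0, q.max(0) if m.any() else 0)
E
```

```text
top
[ 0.4515 -0.1291] r 0.025 zlid 0.0893 strip 47 [0.0081 0.0086] yaw 46.6
[ 0.4316 -0.0049] r 0.025 zlid 0.0894 strip 46 [-0.0045 -0.0109] yaw -112.6
[0.5701 0.1521] r 0.0255 zlid 0.0895 strip 43 [-0.0077  0.0089] yaw 131.0
trolley 1258 [ 0.5423 -0.0396] [0.1933 0.2703] 4.004479885101318 0.0803293883437179
board 432 [0.511  0.3366] [0.2654 0.1043] 72.19218444824219 0.00874286028611188
sleeve 134 [ 0.58426699 -0.28480339  0.14963773] [ 0.59900492 -0.27440453  0.16771797]
scene
[ 0.4549 -0.1318] r 0.0273 zlid 0.088 strip 55 [0.0035 0.0078] yaw 65.6
[ 0.4346 -0.0077] r 0.0271 zlid 0.0881 strip 51 [-0.0085 -0.0111] yaw -127.3
[0.5736 0.1517] r 0.027 zlid 0.088 strip 68 [-0.0123  0.0057] yaw 155.1
trolley 1803 [ 0.5412 -0.0435] [0.1992 0.2709] 3.9558961391448975 0.07919342948796257
board 2707 [0.5138 0.3341] [0.2641 0.1089] 71.99500274658203 0.007939251509883893
sleeve 219 [ 0.59350504 -0.28702069  0.14546879] [ 0.60223307 -0.27665091  0.16519878]
```

```bash
cat > plan.py <<'E'
import numpy as np, sys
from station import bot
def plan(*wps, start=None):
    o=bot.get_obs(); w,x,y,z=o["tool_rot"]; yaw=np.degrees(2*np.arctan2(y,x)) if start is None else start[3]
    yaw=(yaw+180)%360-180
    p=np.array(o["eef_pos"] if start is None else start[:3])
    print("at",np.round(p,4),"yaw",round(yaw,1),"q",np.round(o["q"],2),"g",round(o["gripper_width"],3),round(o["grasp_force"],1),"t",round(o["t"],1))
    for wp in wps:
        t=np.array(wp[:3]); ty=yaw if len(wp)<4 or wp[3] is None else wp[3]
        n=int(np.ceil(max(np.linalg.norm(t-p)/.24,abs(ty-yaw)/41,1e-6)))
        p0,y0=p,yaw
        for i in range(1,n+1):
            tt=p0+(t-p0)*i/n; yy=y0+(ty-y0)*i/n
            c,s=np.cos(np.radians(yaw)),np.sin(np.radians(yaw)); d=tt-p
            l=[c*d[0]+s*d[1], s*d[0]-c*d[1], -d[2]]
            print(f"  {l[0]:.4f} {l[1]:.4f} {l[2]:.4f} {-(yy-yaw):.2f}   rows>={max(np.linalg.norm(d)/.05,abs(yy-yaw)/8.59):.1f}")
            p,yaw=np.round(tt,4),yy
E
python3 -c "
from plan import *
plan((.158,-.656,.34),(.46,-.10,.34))"
```

```text
at [ 0.1584 -0.6562  0.2393] yaw 13.6 q [ 1.23  0.48  0.02  1.56 -0.01  1.11 -0.08] g 0.999 0.0 t 1.4
  -0.0003 -0.0002 -0.1007 -0.00   rows>=2.0
  0.1413 -0.1566 -0.0000 -0.00   rows>=4.2
  0.1413 -0.1566 -0.0000 -0.00   rows>=4.2
  0.1414 -0.1565 -0.0000 -0.00   rows>=4.2
```

Emit:
send_rows:
  deltas: "0 0 -0.05 0; 0 0 -0.1 0; 0 0 -0.1 0"
  claw: 1
  force: 50

```text
t: 1.7
eef_pos: [0.1592, -0.6595, 0.348]
tool_rot: [0.007, 0.993, 0.118, 0.001]
contact_force: [-0.3, 0.6, 0.8]
gripper_width: 1.003
grasp_force: 0.0
```

Emit:
send_rows:
  deltas: "0.028 -0.031 0 0; 0.057 -0.063 0 0; 0.085 -0.094 0 0; 0.113 -0.125 0 0; 0.141 -0.156 0 0"

```text
t: 2.2
eef_pos: [0.2595, -0.4699, 0.3394]
tool_rot: [0.0, 0.993, 0.118, 0.0]
contact_force: [1.2, 0.2, -0.2]
gripper_width: 1.001
grasp_force: 0.0
```

Emit:
send_rows:
  deltas: "0.028 -0.031 0 0; 0.057 -0.063 0 0; 0.085 -0.094 0 0; 0.113 -0.125 0 0; 0.141 -0.156 0 0"

```text
t: 2.7
eef_pos: [0.3599, -0.2852, 0.3395]
tool_rot: [0.0, 0.993, 0.118, 0.0]
contact_force: [0.3, 0.1, -0.6]
gripper_width: 0.997
grasp_force: 0.0
```

Emit:
send_rows:
  deltas: "0.028 -0.031 0 0; 0.057 -0.063 0 0; 0.085 -0.094 0 0; 0.113 -0.125 0 0; 0.141 -0.156 0 0"

```text
t: 3.2
eef_pos: [0.4604, -0.1005, 0.3396]
tool_rot: [0.0, 0.993, 0.118, 0.0]
contact_force: [0.3, -0.0, -0.5]
gripper_width: 0.999
grasp_force: 0.0
```

Run:
```python
from m import *
from plan import plan
plan()
p=bot.read_camera("wrist"); save(p,"w1"); C=cloud(p)
M=np.array(p["camera_from_world"]); print("cam",-M[:3,:3].T@M[:3,3],"look",-M[2,:3])
tins(p,C,[(.453,-.131),(.433,-.006),(.573,.152)])
```

```text
at [ 0.4604 -0.1005  0.3396] yaw 13.6 q [ 0.52  0.08 -0.46  1.87  0.04  1.21 -1.29] g 0.999 0.0 t 3.2
cam [ 0.52571506 -0.08361304  0.47404238] look [-0.2586327  -0.06213913 -0.96397503]
[ 0.4526 -0.1311] r 0.0247 zlid 0.0881 strip 207 [0.0073 0.0111] yaw 56.6
[ 0.433  -0.0072] r 0.0249 zlid 0.0883 strip 220 [-0.0057 -0.008 ] yaw -125.4
[0.5703 0.1507] r 0.0264 zlid 0.0882 strip 246 [-0.0076  0.0117] yaw 122.8
```

View pics/w1.png

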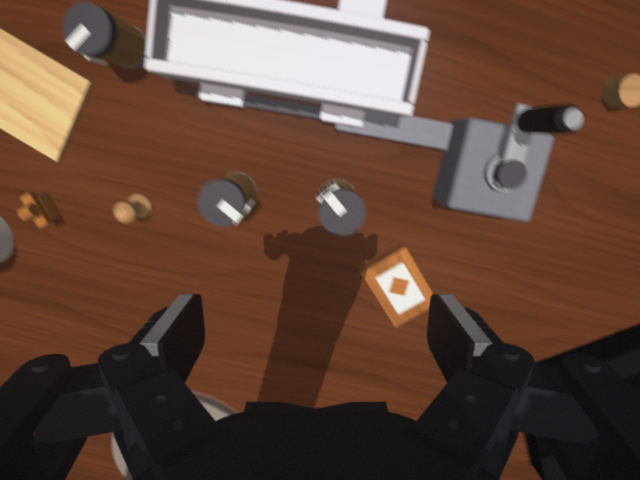

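Run:
```python
from m import *
from plan import plan
p=bot.read_camera("wrist"); C=cloud(p); hsv=cv2.cvtColor(p["img"],cv2.COLOR_RGB2HSV)
m=(abs(C[...,2]-.08)<.005)&(hsv[...,2]>130)&(hsv[...,1]<50)&(C[...,0]>.5)&(C[...,1]>-.2)&(C[...,1]<.13)
v,u=np.nonzero(m); P=onz(p,np.c_[u,v],.08)[:,:2]
print("rim n",len(P),"z",C[m][:,2].mean()); r=cv2.minAreaRect(np.float32(P)); print(r)
th=np.radians(4); R=np.array([[np.cos(th),-np.sin(th)],[np.sin(th),np.cos(th)]]); L=(P-[.596,-.04])@R
for lo in (-.12,-.05,.05): # near wall outer edge, x in station frame
    s=(abs(L[:,1]-lo)<.02); print("x min/max at y",lo,L[s][:,0].min(),L[s][:,0].max())
for lo in (-.03,0,.03): s=abs(L[:,0]-lo)<.008; print("y min/max at x",lo,L[s][:,1].min(),L[s][:,1].max())
# sleeve, crank
m=(C[...,2]>.145)&(C[...,2]<.17)&(np.hypot(C[...,0]-.589,C[...,1]+.292)<.05); print("sleeve top",m.sum(),C[m].mean(0))
plan((.4526,-.1311,.2,146.6),(.4526,-.1311,.06,146.6))
```

```text
rim n 7066 z 0.07957952381737166
((0.5952860713005066, -0.03801240026950836), (0.08381625264883041, 0.26882949471473694), 3.9218852519989014)
x min/max at y -0.12 -0.04263630640109295 0.04105071533231971
x min/max at y -0.05 -0.042208456632567136 0.04118852394270693
x min/max at y 0.05 -0.04232942501955653 0.041369834871004985
y min/max at x -0.03 -0.13233577534348448 0.13644508704798067
y min/max at x 0 -0.1322960373827667 0.1362961944531252
y min/max at x 0.03 -0.13240144670446125 0.13595238518581604
sleeve top 795 [ 0.58674615 -0.28498388  0.15574445]
at [ 0.462  -0.0961  0.3397] yaw 14.1 q [ 0.52  0.08 -0.47  1.86  0.04  1.21 -1.28] g 0.999 0.0 t 3.3
  -0.0044 0.0079 0.0349 -33.13   rows>=3.9
  -0.0080 0.0043 0.0349 -33.13   rows>=3.9
  -0.0090 -0.0009 0.0350 -33.13   rows>=3.9
  -0.0072 -0.0056 0.0349 -33.13   rows>=3.9
  0.0000 0.0000 0.1400 -0.00   rows>=2.8
```

Emit:
send_rows:
  deltas: "0 0 0.01 -8.3; 0 0 0.02 -16.6; -0.004 0.008 0.03 -24.9; -0.004 0.008 0.035 -33.1; -0.004 0.008 0.035 -33.1"

```text
t: 3.8
eef_pos: [0.457, -0.1115, 0.3036]
tool_rot: [-0.0, 0.918, 0.396, -0.001]
contact_force: [0.2, -0.2, -0.8]
gripper_width: 0.996
grasp_force: 0.0
```

Emit:
send_rows:
  deltas: "0 0 0.01 -8.3; 0 0 0.02 -16.6; -0.008 0.004 0.03 -24.9; -0.008 0.004 0.035 -33.1; -0.008 0.004 0.035 -33.1"

```text
t: 4.3
eef_pos: [0.4548, -0.1197, 0.269]
tool_rot: [-0.0, 0.768, 0.64, -0.0]
contact_force: [-1.0, -0.4, 0.2]
gripper_width: 1.005
grasp_force: 0.0
```

Emit:
send_rows:
  deltas: "0 0 0.01 -8.3; 0 0 0.02 -16.6; -0.009 -0.001 0.03 -24.9; -0.009 -0.001 0.035 -33.1; -0.009 -0.001 0.035 -33.1"

```text
t: 4.8
eef_pos: [0.4525, -0.1281, 0.2343]
tool_rot: [-0.0, 0.555, 0.832, -0.0]
contact_force: [-0.1, -1.0, -0.7]
gripper_width: 0.999
grasp_force: 0.0
```

Emit:
send_rows:
  deltas: "0 0 0.01 -8.3; 0 0 0.02 -16.6; -0.007 -0.006 0.03 -24.9; -0.007 -0.006 0.035 -33.1; -0.007 -0.006 0.035 -33.1"

```text
t: 5.3
eef_pos: [0.4498, -0.1368, 0.1994]
tool_rot: [-0.0, 0.296, 0.955, 0.0]
contact_force: [0.4, 0.0, 0.4]
gripper_width: 0.998
grasp_force: 0.0
```

Run:
```python
from m import *
from plan import plan
p=bot.read_camera("top"); C=cloud(p); tins(p,C,[(.453,-.131),(.433,-.006),(.573,.152)])
plan((.4526,-.1311,.06,146.6))
```

```text
[ 0.4498 -0.1207] r 0.0226 zlid 0.0886 strip 22 [0.0125 0.0057] yaw 24.4
[ 0.4321 -0.0053] r 0.0248 zlid 0.0893 strip 49 [-0.0054 -0.0108] yaw -116.4
[0.5704 0.1532] r 0.0252 zlid 0.0896 strip 48 [-0.0081  0.0078] yaw 136.2
at [ 0.4502 -0.1367  0.1998] yaw 145.5 q [ 0.74  0.25 -0.66  2.04  0.19  0.91  0.95] g 1.002 0.0 t 5.3
  0.0011 0.0060 0.1398 -1.13   rows>=2.8
```

Emit:
send_rows:
  deltas: "0.001 0.006 0.03 -1.1; 0.001 0.006 0.07 -1.1; 0.001 0.006 0.11 -1.1; 0.001 0.006 0.14 -1.1; 0.001 0.006 0.14 -1.1"

```text
t: 5.85
eef_pos: [0.4504, -0.1305, 0.057]
tool_rot: [-0.003, 0.286, 0.958, -0.0]
contact_force: [-0.6, 0.1, 0.5]
gripper_width: 0.995
grasp_force: 0.0
```

Emit:
send_rows:
  deltas: "0 0 0 0; 0 0 0 0; 0 0 0 0; 0 0 0 0; 0 0 0 0"
  claw: 0
  force: 60

```text
t: 6.35
eef_pos: [0.4539, -0.1318, 0.0614]
tool_rot: [0.002, 0.284, 0.959, -0.0]
contact_force: [-0.7, 0.3, 6.8]
gripper_width: 0.551
grasp_force: 60.3
```

Run:
```python
from m import *
from plan import plan
th=np.radians(3.92); X=np.array([np.cos(th),np.sin(th)]); Y=np.array([-X[1],X[0]]); S=np.array([.5953,-.038])
for k in (-.08,0,.08): print(k,S+k*Y)
t=S-.08*Y
plan((.4526,-.1311,.18),(t[0],t[1],.18,93.9),(t[0],t[1],.101))
```

```text
-0.08 [ 0.60076908 -0.11781284]
0 [ 0.5953 -0.038 ]
0.08 [0.58983092 0.04181284]
at [ 0.4539 -0.1318  0.0614] yaw 147.0 q [ 0.61  0.47 -0.55  2.14  0.42  0.63  0.75] g 0.551 60.3 t 6.3
  0.0015 -0.0001 -0.1186 -0.00   rows>=2.4
  -0.0585 0.0460 -0.0000 26.54   rows>=3.1
  -0.0318 0.0672 -0.0000 26.54   rows>=3.1
  -0.0000 -0.0000 0.0790 -0.00   rows>=1.6
```

Emit:
send_rows:
  deltas: "0 0 -0.03 0; 0 0 -0.07 0; 0 0 -0.11 0; 0 0 -0.12 0"

```text
t: 6.75
eef_pos: [0.4549, -0.1316, 0.1842]
tool_rot: [0.004, 0.284, 0.959, -0.0]
contact_force: [0.6, -0.2, -2.3]
gripper_width: 0.547
grasp_force: 62.7
```

Emit:
send_rows:
  deltas: "-0.015 0.012 0 6.5; -0.03 0.023 0 13; -0.044 0.035 0 20; -0.058 0.046 0 26.5; -0.058 0.046 0 26.5"

```text
t: 7.25
eef_pos: [0.5277, -0.1235, 0.1794]
tool_rot: [0.001, 0.496, 0.868, 0.001]
contact_force: [-0.2, 0.2, -2.5]
gripper_width: 0.549
grasp_force: 62.7
```

Emit:
send_rows:
  deltas: "-0.008 0.017 0 6.5; -0.016 0.034 0 13; -0.024 0.05 0 20; -0.032 0.067 0 26.5; -0.032 0.067 0 26.5"

```text
t: 7.75
eef_pos: [0.6009, -0.1171, 0.1791]
tool_rot: [0.0, 0.681, 0.732, 0.0]
contact_force: [-1.1, -0.1, -1.5]
gripper_width: 0.548
grasp_force: 62.8
```

Run:
```python
from m import *
from plan import plan
p=bot.read_camera("wrist"); save(p,"w2")
plan((.6008,-.1178,.101,93.9))
```

```text
at [ 0.5995 -0.1173  0.1789] yaw 94.3 q [ 0.42  0.47 -0.44  1.75  0.23  0.97 -0.03] g 0.55 62.8 t 7.8
  -0.0005 0.0012 0.0779 0.35   rows>=1.6
```

View pics/w2.png

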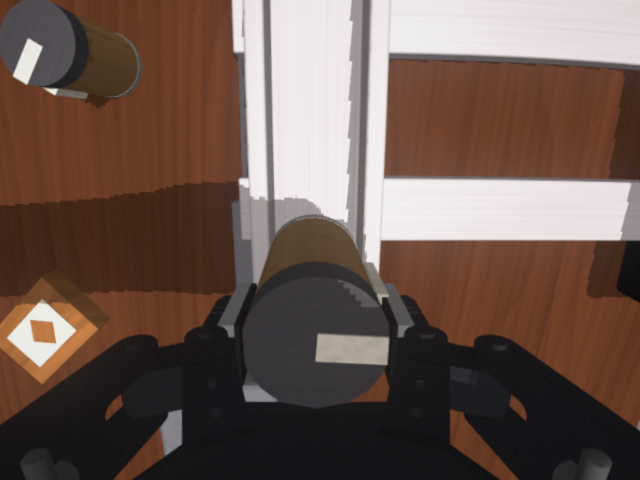

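Emit:
send_rows:
  deltas: "0 0.001 0.03 0; 0 0.001 0.055 0; 0 0.001 0.07 0; 0 0.001 0.076 0; 0 0.001 0.077 0"

```text
t: 8.3
eef_pos: [0.6003, -0.1178, 0.1023]
tool_rot: [-0.0, 0.681, 0.732, -0.0]
contact_force: [0.1, 0.2, -2.1]
gripper_width: 0.543
grasp_force: 63.2
```

Emit:
send_rows:
  deltas: "0 0 0 0; 0 0 0.001 0; 0 0 0.001 0"

```text
t: 8.6
eef_pos: [0.6014, -0.1176, 0.1019]
tool_rot: [0.001, 0.682, 0.732, 0.0]
contact_force: [0.2, 0.5, -2.2]
gripper_width: 0.546
grasp_force: 63.2
```

Emit:
send_rows:
  deltas: "0 0 0 0; 0 0 0 0; 0 0 0 0; 0 0 0 0; 0 0 0 0"
  claw: 1

```text
t: 9.1
eef_pos: [0.6011, -0.1175, 0.1014]
tool_rot: [0.0, 0.682, 0.732, 0.0]
contact_force: [0.3, -0.1, -0.6]
gripper_width: 1.001
grasp_force: 0.0
```

Emit:
send_rows:
  deltas: "0 0 -0.02 0; 0 0 -0.05 0; 0 0 -0.09 0; 0 0 -0.14 0; 0 0 -0.15 0"

```text
t: 9.6
eef_pos: [0.604, -0.1174, 0.2577]
tool_rot: [0.004, 0.682, 0.732, 0.003]
contact_force: [-0.5, 0.4, 0.3]
gripper_width: 1.001
grasp_force: 0.0
```

Run:
```python
from m import *
from plan import plan
p=bot.read_camera("wrist"); save(p,"w3"); C=cloud(p); tins(p,C,[(.433,-.006),(.573,.152)])
plan((.433,-.0065,.2,-35),(.433,-.0065,.06,-35))
```

```text
[ 0.4336 -0.0075] r 0.0262 zlid 0.0883 strip 399 [-0.0079 -0.0097] yaw -129.1
(0.573, 0.152) few 0
at [ 0.6036 -0.1175  0.2568] yaw 94.1 q [ 0.44  0.4  -0.45  1.67  0.19  1.11 -0.  ] g 0.998 0.0 t 9.7
  0.0307 -0.0406 0.0142 32.26   rows>=3.8
  0.0043 -0.0507 0.0142 32.26   rows>=3.8
  -0.0234 -0.0452 0.0142 32.26   rows>=3.8
  -0.0439 -0.0257 0.0142 32.26   rows>=3.8
  0.0000 -0.0000 0.1400 -0.00   rows>=2.8
```

View pics/w3.png

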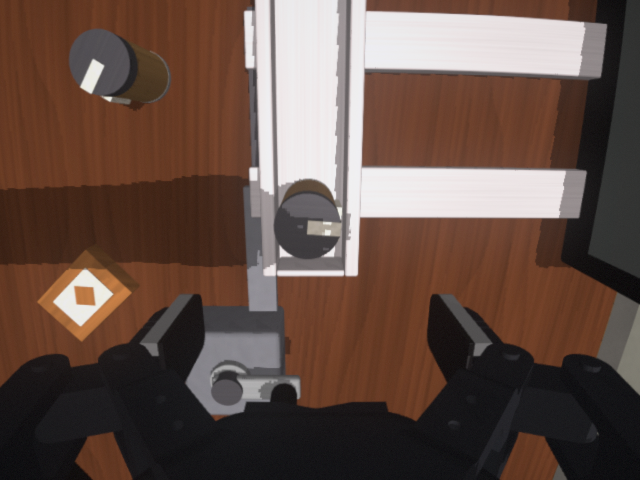

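Emit:
send_rows:
  deltas: "0.008 -0.01 0 8.2; 0.015 -0.02 0 16.4; 0.023 -0.03 0.01 24.6; 0.031 -0.041 0.014 32.8; 0.031 -0.041 0.014 32.8"

```text
t: 10.15
eef_pos: [0.5556, -0.0885, 0.2354]
tool_rot: [-0.001, 0.86, 0.51, -0.002]
contact_force: [-0.2, 0.1, 0.5]
gripper_width: 1.001
grasp_force: 0.0
```

Emit:
send_rows:
  deltas: "0.001 -0.013 0 8.2; 0.002 -0.025 0 16.4; 0.003 -0.038 0.01 24.6; 0.004 -0.051 0.014 32.8; 0.004 -0.051 0.014 32.8"

```text
t: 10.65
eef_pos: [0.5139, -0.061, 0.2223]
tool_rot: [-0.0, 0.969, 0.248, -0.001]
contact_force: [-0.1, 0.5, -0.5]
gripper_width: 1.001
grasp_force: 0.0
```

Emit:
send_rows:
  deltas: "-0.006 -0.011 0 8.2; -0.012 -0.022 0 16.4; -0.018 -0.034 0.01 24.6; -0.023 -0.045 0.014 32.8; -0.023 -0.045 0.014 32.8"

```text
t: 11.15
eef_pos: [0.473, -0.0326, 0.2089]
tool_rot: [0.0, 0.999, -0.035, -0.001]
contact_force: [0.2, -0.0, 0.2]
gripper_width: 1.001
grasp_force: 0.0
```

Emit:
send_rows:
  deltas: "-0.011 -0.006 0 8.2; -0.022 -0.013 0 16.4; -0.033 -0.02 0.01 24.6; -0.044 -0.026 0.014 32.8; -0.044 -0.026 0.014 32.8"

```text
t: 11.65
eef_pos: [0.4314, -0.0036, 0.1952]
tool_rot: [0.0, 0.949, -0.315, -0.0]
contact_force: [-0.1, -0.2, 0.0]
gripper_width: 1.0
grasp_force: 0.0
```

Run:
```python
from m import *
from plan import plan
p=bot.read_camera("scene"); C=cloud(p); tins(p,C,[(.433,-.0065),(.573,.152)])
plan((.433,-.007,.06,-37))
```

```text
[ 0.4354 -0.0103] r 0.0278 zlid 0.088 strip 42 [-0.0079 -0.0078] yaw -135.6
[0.5735 0.1517] r 0.0269 zlid 0.0882 strip 67 [-0.0122  0.0058] yaw 154.4
at [ 0.4324 -0.0039  0.1956] yaw -36.6 q [ 0.05  0.14 -0.2   2.14  0.04  0.86 -2.38] g 0.995 0.0 t 11.7
  0.0023 0.0021 0.1356 0.41   rows>=2.7
```

Not knocked. Grasp B.

Emit:
send_rows:
  deltas: "0.002 0.002 0.03 0; 0.002 0.002 0.07 0; 0.002 0.002 0.11 0; 0.002 0.002 0.135 0; 0.002 0.002 0.135 0"

```text
t: 12.2
eef_pos: [0.4312, -0.0072, 0.0579]
tool_rot: [0.001, 0.949, -0.315, -0.002]
contact_force: [-0.0, -0.5, 0.7]
gripper_width: 1.002
grasp_force: 0.0
```

Emit:
send_rows:
  deltas: "0 0 0 0; 0 0 0 0; 0 0 0 0; 0 0 0 0; 0 0 0 0"
  claw: 0

```text
t: 12.7
eef_pos: [0.4334, -0.0067, 0.062]
tool_rot: [-0.0, 0.948, -0.318, 0.002]
contact_force: [-0.6, -1.4, 5.9]
gripper_width: 0.544
grasp_force: 60.4
```

Emit:
send_rows:
  deltas: "0 0 -0.03 0; 0 0 -0.07 0; 0 0 -0.11 0; 0 0 -0.12 0; 0 0 -0.12 0"

```text
t: 13.2
eef_pos: [0.4333, -0.0065, 0.1826]
tool_rot: [-0.001, 0.948, -0.318, 0.003]
contact_force: [-0.5, -0.7, -1.9]
gripper_width: 0.546
grasp_force: 62.3
```

Run:
```python
from plan import plan
plan((.5953,-.038,.181,94),(.5953,-.038,.1015))
```

```text
at [ 0.4333 -0.0065  0.1826] yaw -37.1 q [ 0.06  0.16 -0.21  2.16  0.05  0.82 -2.39] g 0.546 62.3 t 13.2
  0.0370 -0.0182 0.0004 -32.78   rows>=3.8
  0.0410 0.0048 0.0004 -32.78   rows>=3.8
  0.0319 0.0262 0.0004 -32.78   rows>=3.8
  0.0126 0.0393 0.0004 -32.78   rows>=3.8
  0.0000 0.0000 0.0795 -0.00   rows>=1.6
```

Emit:
send_rows:
  deltas: "0.009 -0.004 0 -8.2; 0.018 -0.009 0 -16.4; 0.028 -0.014 0 -24.6; 0.037 -0.018 0 -32.8; 0.037 -0.018 0 -32.8"

```text
t: 13.7
eef_pos: [0.4723, -0.0148, 0.1788]
tool_rot: [-0.0, 0.999, -0.037, -0.001]
contact_force: [-0.4, -0.4, -2.5]
gripper_width: 0.543
grasp_force: 62.2
```

Emit:
send_rows:
  deltas: "0.01 0.001 0 -8.2; 0.02 0.002 0 -16.4; 0.03 0.004 0 -24.6; 0.041 0.005 0 -32.8; 0.041 0.005 0 -32.8"

```text
t: 14.2
eef_pos: [0.5127, -0.0227, 0.1792]
tool_rot: [-0.0, 0.97, 0.245, -0.001]
contact_force: [-0.1, 0.2, -0.9]
gripper_width: 0.547
grasp_force: 62.2
```

Emit:
send_rows:
  deltas: "0.008 0.006 0 -8.2; 0.016 0.013 0 -16.4; 0.024 0.02 0 -24.6; 0.032 0.026 0 -32.8; 0.032 0.026 0 -32.8"

```text
t: 14.7
eef_pos: [0.5529, -0.0302, 0.1795]
tool_rot: [-0.0, 0.862, 0.508, -0.0]
contact_force: [-0.2, 0.0, -2.3]
gripper_width: 0.545
grasp_force: 62.2
```

Emit:
send_rows:
  deltas: "0.003 0.01 0 -8.2; 0.006 0.02 0 -16.4; 0.01 0.03 0 -24.6; 0.013 0.039 0 -32.8; 0.013 0.039 0 -32.8"

```text
t: 15.2
eef_pos: [0.5933, -0.0375, 0.1796]
tool_rot: [-0.001, 0.684, 0.73, -0.0]
contact_force: [0.1, 0.3, -1.0]
gripper_width: 0.544
grasp_force: 62.2
```

Run:
```python
from m import *
from plan import plan
p=bot.read_camera("wrist"); save(p,"w4")
plan((.5953,-.038,.1015,94))
```

```text
at [ 0.5926 -0.0373  0.1796] yaw 93.6 q [ 0.37  0.46 -0.54  1.78  0.28  0.98 -0.22] g 0.549 62.2 t 15.2
  -0.0009 0.0026 0.0781 -0.42   rows>=1.6
```

View pics/w4.png

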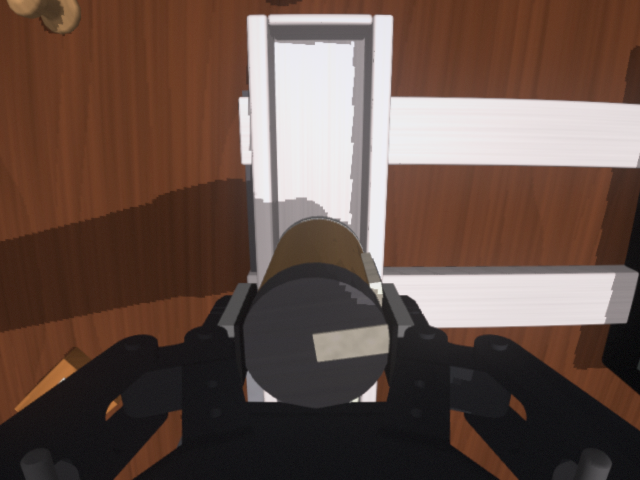

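Emit:
send_rows:
  deltas: "-0.001 0.003 0.03 3; -0.001 0.003 0.055 5; -0.001 0.003 0.07 5; -0.001 0.003 0.076 5; -0.001 0.003 0.077 5"

```text
t: 15.75
eef_pos: [0.5962, -0.038, 0.103]
tool_rot: [-0.0, 0.713, 0.701, -0.0]
contact_force: [-0.5, -0.3, -1.1]
gripper_width: 0.551
grasp_force: 62.3
```

Emit:
send_rows:
  deltas: "0 0 0 0; 0 0 0 0; 0 0 0 0"

```text
t: 16.05
eef_pos: [0.5974, -0.0383, 0.1042]
tool_rot: [0.001, 0.713, 0.701, 0.001]
contact_force: [-0.1, 0.0, -1.8]
gripper_width: 0.543
grasp_force: 62.3
```

Emit:
send_rows:
  deltas: "0 0 0 0; 0 0 0 0; 0 0 0 0; 0 0 0 0; 0 0 0 0"
  claw: 1

```text
t: 16.55
eef_pos: [0.5968, -0.0383, 0.1034]
tool_rot: [0.0, 0.713, 0.701, 0.0]
contact_force: [-0.3, 0.2, 0.4]
gripper_width: 1.003
grasp_force: 0.0
```

Emit:
send_rows:
  deltas: "0 0 -0.02 0; 0 0 -0.05 0; 0 0 -0.09 0; 0 0 -0.14 0; 0 0 -0.15 0"

```text
t: 17.05
eef_pos: [0.5997, -0.0376, 0.2595]
tool_rot: [0.003, 0.713, 0.701, 0.003]
contact_force: [0.3, -0.4, -0.4]
gripper_width: 1.001
grasp_force: 0.0
```

Run:
```python
from m import *
from plan import plan
p=bot.read_camera("scene"); C=cloud(p); tins(p,C,[(.573,.152)])
plan((.53,.10,.27,170))
```

```text
[0.5732 0.1513] r 0.0266 zlid 0.0881 strip 68 [-0.0118  0.0061] yaw 152.7
at [ 0.5993 -0.0378  0.2586] yaw 89.1 q [ 0.38  0.39 -0.55  1.7   0.22  1.11 -0.25] g 1.002 0.0 t 17.1
  0.0683 -0.0358 -0.0057 -40.47   rows>=4.7
  0.0752 0.0171 -0.0057 -40.47   rows>=4.7
```

Emit:
send_rows:
  deltas: "0.014 -0.007 0 -8; 0.028 -0.014 0 -16; 0.041 -0.021 0 -24; 0.055 -0.028 0 -32; 0.068 -0.036 0 -40"

```text
t: 17.6
eef_pos: [0.5609, 0.0307, 0.2517]
tool_rot: [-0.001, 0.427, 0.904, -0.0]
contact_force: [0.4, 0.2, -0.1]
gripper_width: 1.002
grasp_force: 0.0
```

Emit:
send_rows:
  deltas: "0.015 0.003 0 -8; 0.03 0.006 0 -16; 0.045 0.01 0 -24; 0.06 0.013 0 -32; 0.075 0.017 0 -40"

```text
t: 18.1
eef_pos: [0.5267, 0.0994, 0.2518]
tool_rot: [-0.001, 0.092, 0.996, -0.0]
contact_force: [0.4, -0.0, 0.1]
gripper_width: 0.999
grasp_force: 0.0
```

Run:
```python
from m import *
from plan import plan
p=bot.read_camera("wrist"); save(p,"w5"); C=cloud(p); tins(p,C,[(.572,.152)])
plan((.572,.152,.2,217),(.572,.152,.06,217))
```

```text
[0.5696 0.1522] r 0.0254 zlid 0.088 strip 355 [-0.0088  0.0084] yaw 136.1
at [0.5255 0.1024 0.252 ] yaw 170.0 q [ 0.42  0.37 -0.9   1.83  0.32  1.1   0.8 ] g 0.997 0.0 t 18.1
  -0.0186 0.0285 0.0260 -23.51   rows>=2.7
  -0.0283 0.0187 0.0260 -23.51   rows>=2.7
  -0.0000 0.0000 0.1400 -0.00   rows>=2.8
```

View pics/w5.png

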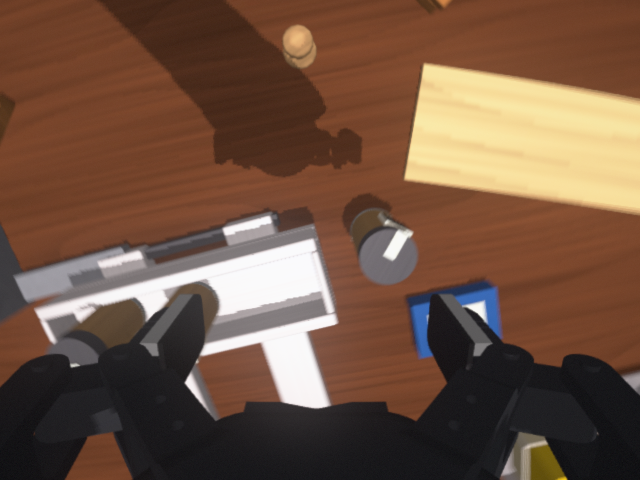

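Run:
```python
from plan import plan
plan((.570,.152,.2,225.6),(.570,.152,.06,225.6))
```

```text
at [0.5255 0.1024 0.252 ] yaw 170.0 q [ 0.42  0.37 -0.9   1.83  0.32  1.1   0.8 ] g 0.997 0.0 t 18.1
  -0.0176 0.0283 0.0260 -27.81   rows>=3.2
  -0.0287 0.0168 0.0260 -27.81   rows>=3.2
  -0.0000 0.0000 0.1400 -0.00   rows>=2.8
```

Emit:
send_rows:
  deltas: "-0.004 0.007 0.006 -7; -0.009 0.014 0.013 -14; -0.013 0.021 0.02 -21; -0.018 0.028 0.026 -27.8; -0.018 0.028 0.026 -27.8"
  claw: 0.77

```text
t: 18.65
eef_pos: [0.5504, 0.1232, 0.2253]
tool_rot: [-0.001, -0.146, 0.989, 0.001]
contact_force: [-0.0, -0.1, -0.7]
gripper_width: 0.762
grasp_force: 0.0
```

Emit:
send_rows:
  deltas: "-0.007 0.004 0.006 -7; -0.014 0.008 0.013 -14; -0.021 0.012 0.02 -21; -0.029 0.017 0.026 -27.8; -0.029 0.017 0.026 -27.8"

```text
t: 19.15
eef_pos: [0.5733, 0.148, 0.2]
tool_rot: [-0.001, -0.379, 0.926, 0.001]
contact_force: [-0.6, 0.5, -0.1]
gripper_width: 0.767
grasp_force: 0.0
```

Run:
```python
from plan import plan
from m import *
p=bot.read_camera("scene"); C=cloud(p); tins(p,C,[(.572,.152)])
plan((.570,.152,.06,-134.4))
```

```text
[0.5736 0.1511] r 0.027 zlid 0.0881 strip 58 [-0.0113  0.0069] yaw 148.7
at [0.5731 0.1477 0.2005] yaw -135.6 q [ 0.39  0.59 -1.04  1.75  0.56  1.13  1.52] g 0.774 0.0 t 19.2
  -0.0008 0.0053 0.1405 -1.25   rows>=2.8
```

Emit:
send_rows:
  deltas: "-0.001 0.005 0.03 -1; -0.001 0.005 0.07 -1; -0.001 0.005 0.11 -1; -0.001 0.005 0.14 -1; -0.001 0.005 0.14 -1"

```text
t: 19.7
eef_pos: [0.5681, 0.15, 0.0578]
tool_rot: [-0.004, -0.386, 0.923, -0.0]
contact_force: [-0.2, -0.7, -0.4]
gripper_width: 0.771
grasp_force: 0.0
```

Emit:
send_rows:
  deltas: "0 0 0 0; 0 0 0 0; 0 0 0 0; 0 0 0 0; 0 0 0 0"
  claw: 0

```text
t: 20.2
eef_pos: [0.572, 0.1526, 0.0632]
tool_rot: [0.001, -0.388, 0.922, -0.0]
contact_force: [-1.3, -2.0, 6.8]
gripper_width: 0.545
grasp_force: 62.4
```

Emit:
send_rows:
  deltas: "0 0 -0.03 0; 0 0 -0.07 0; 0 0 -0.11 0; 0 0 -0.12 0; 0 0 -0.12 0"

```text
t: 20.7
eef_pos: [0.5716, 0.1525, 0.183]
tool_rot: [0.002, -0.388, 0.922, -0.0]
contact_force: [0.2, -0.9, -2.6]
gripper_width: 0.549
grasp_force: 62.7
```

Run:
```python
from plan import plan
plan((.5898,.0418,.181,94-360),(.5898,.0418,.1015))
```

```text
at [0.5716 0.1525 0.183 ] yaw -134.4 q [ 0.37  0.61 -1.03  1.77  0.59  1.1   1.51] g 0.549 62.7 t 20.7
  0.0166 -0.0226 0.0005 32.91   rows>=3.8
  0.0017 -0.0280 0.0005 32.91   rows>=3.8
  -0.0138 -0.0244 0.0005 32.91   rows>=3.8
  -0.0249 -0.0130 0.0005 32.91   rows>=3.8
  0.0000 0.0000 0.0795 -0.00   rows>=1.6
```

Emit:
send_rows:
  deltas: "0.004 -0.006 0 8.2; 0.008 -0.011 0 16.4; 0.012 -0.017 0 24.6; 0.017 -0.023 0 32.9; 0.017 -0.023 0 32.9"

```text
t: 21.2
eef_pos: [0.5745, 0.1219, 0.179]
tool_rot: [-0.002, -0.11, 0.994, -0.001]
contact_force: [-0.2, -0.4, -2.7]
gripper_width: 0.545
grasp_force: 62.7
```

Emit:
send_rows:
  deltas: "0 -0.007 0 8.2; 0.001 -0.014 0 16.4; 0.001 -0.021 0 24.6; 0.002 -0.028 0 32.9; 0.002 -0.028 0 32.9"

```text
t: 21.7
eef_pos: [0.579, 0.0952, 0.1798]
tool_rot: [-0.001, 0.174, 0.985, -0.001]
contact_force: [0.1, -1.1, -3.0]
gripper_width: 0.545
grasp_force: 62.7
```

Emit:
send_rows:
  deltas: "-0.003 -0.006 0 8.2; -0.007 -0.012 0 16.4; -0.01 -0.018 0 24.6; -0.014 -0.024 0 32.9; -0.014 -0.024 0 32.9"

```text
t: 22.2
eef_pos: [0.5841, 0.0684, 0.1803]
tool_rot: [-0.0, 0.445, 0.896, -0.001]
contact_force: [0.6, -0.3, -2.3]
gripper_width: 0.552
grasp_force: 62.7
```

Emit:
send_rows:
  deltas: "-0.006 -0.003 0 8.2; -0.012 -0.006 0 16.4; -0.018 -0.009 0 24.6; -0.025 -0.013 0 32.9; -0.025 -0.013 0 32.9"

```text
t: 22.7
eef_pos: [0.5888, 0.0407, 0.1806]
tool_rot: [-0.0, 0.68, 0.733, -0.001]
contact_force: [-0.7, 0.1, -2.9]
gripper_width: 0.545
grasp_force: 62.7
```

Run:
```python
from m import *
from plan import plan
p=bot.read_camera("wrist"); save(p,"w6")
plan((.5898,.0418,.1015,94))
```

```text
at [0.5888 0.0415 0.1807] yaw 94.6 q [ 0.21  0.45 -0.51  1.79  0.26  0.97 -0.32] g 0.546 62.7 t 22.8
  0.0002 0.0011 0.0792 0.56   rows>=1.6
```

View pics/w6.png

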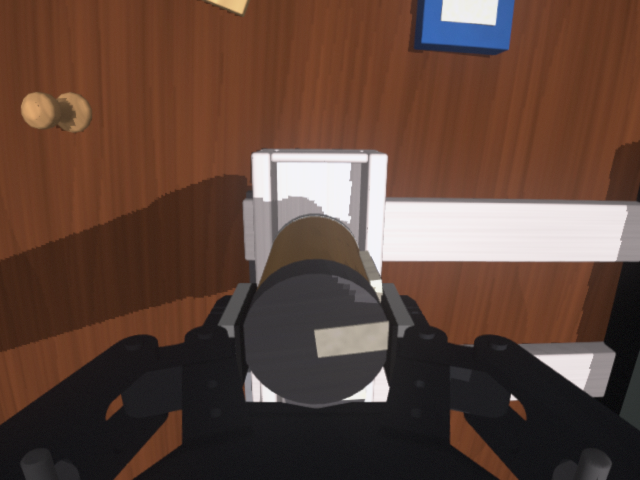

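Emit:
send_rows:
  deltas: "0 0.001 0.03 3; 0 0.001 0.055 5; 0 0.001 0.07 5.5; 0 0.001 0.077 5.5; 0 0.001 0.078 5.5"

```text
t: 23.25
eef_pos: [0.5902, 0.0423, 0.1035]
tool_rot: [-0.0, 0.714, 0.7, 0.0]
contact_force: [-0.7, 0.1, -2.5]
gripper_width: 0.545
grasp_force: 63.0
```

Emit:
send_rows:
  deltas: "0 0 0 0; 0 0 0 0; 0 0 0 0"

```text
t: 23.55
eef_pos: [0.5905, 0.0412, 0.1038]
tool_rot: [0.0, 0.716, 0.698, 0.0]
contact_force: [0.6, -0.6, -3.0]
gripper_width: 0.547
grasp_force: 63.0
```

Emit:
send_rows:
  deltas: "0 0 0 0; 0 0 0 0; 0 0 0 0; 0 0 0 0; 0 0 0 0"
  claw: 1

```text
t: 24.05
eef_pos: [0.5903, 0.0412, 0.1034]
tool_rot: [0.0, 0.716, 0.698, 0.0]
contact_force: [0.3, -0.1, -0.5]
gripper_width: 1.002
grasp_force: 0.0
```

Emit:
send_rows:
  deltas: "0 0 -0.02 0; 0 0 -0.05 0; 0 0 -0.09 0; 0 0 -0.14 0; 0 0 -0.17 0"

```text
t: 24.55
eef_pos: [0.5912, 0.0417, 0.2772]
tool_rot: [0.001, 0.716, 0.698, 0.002]
contact_force: [0.1, -0.3, 0.2]
gripper_width: 0.997
grasp_force: 0.0
```

Run:
```python
from m import *
from plan import plan
plan((.55,-.16,.32,94))
```

```text
at [0.5912 0.0417 0.2772] yaw 88.6 q [ 0.22  0.35 -0.51  1.69  0.19  1.14 -0.36] g 0.997 0.0 t 24.6
  -0.2027 -0.0362 -0.0428 -5.42   rows>=4.2
```

Emit:
send_rows:
  deltas: "-0.04 -0.005 -0.02 0; -0.08 -0.01 -0.04 0; -0.12 -0.015 -0.06 0; -0.15 -0.018 -0.08 0; -0.15 -0.018 -0.08 0"

```text
t: 25.05
eef_pos: [0.5688, -0.1144, 0.3562]
tool_rot: [0.003, 0.719, 0.695, 0.0]
contact_force: [0.3, 0.5, 0.1]
gripper_width: 1.002
grasp_force: 0.0
```

Emit:
send_rows:
  deltas: "0 0 0 0; 0 0 0 0"

```text
t: 25.25
eef_pos: [0.5682, -0.1067, 0.3526]
tool_rot: [-0.001, 0.715, 0.699, -0.0]
contact_force: [1.0, -0.7, -0.2]
gripper_width: 0.996
grasp_force: 0.0
```

Run:
```python
from m import *
from plan import plan
p=bot.read_camera("wrist"); save(p,"w7"); C=cloud(p)
hsv=cv2.cvtColor(p["img"],cv2.COLOR_RGB2HSV)
v,u=np.mgrid[0:480,0:640]; L=onz(p,np.c_[u.ravel(),v.ravel()],.128).reshape(480,640,3)
for c in [(.6008,-.1178),(.5953,-.038),(.5898,.0418)]:
    lid=(np.hypot(C[...,0]-c[0],C[...,1]-c[1])<.035)&(abs(C[...,2]-.128)<.006); q=L[lid][:,:2]
    cc,r=cv2.minEnclosingCircle(np.float32(q)); w=lid&(hsv[...,2]>110)&(hsv[...,1]<70); g=L[w][:,:2]; s=g.mean(0)-cc
    ev=np.linalg.eigh(np.cov(g.T))[1][:,1]; print(np.round(cc,4),round(r,4),C[lid][:,2].mean(),w.sum(),"yaw",np.degrees(np.arctan2(s[1],s[0])),"pca",np.degrees(np.arctan(ev[1]/ev[0])))
m=(C[...,2]>.15)&(C[...,2]<.175)&(np.hypot(C[...,0]-.589,C[...,1]+.292)<.05); print("sleeve top",m.sum(),np.median(C[m],0),C[m].min(0),C[m].max(0))
print([(r["xyz"],r["confidence"]) for r in bot.landmark_of(p,"sleeve")],[(r["xyz"],r["confidence"]) for r in bot.landmark_of(p,"crank_axis")])
plan()
```

```text
[ 0.6063 -0.1091] 0.0247 0.12796491009143873 381 yaw -14.401856528510327 pca 30.43524799506865
[ 0.6    -0.0371] 0.0246 0.12815033557267827 1959 yaw 73.79616452848408 pca -24.36602641927327
[0.5895 0.0431] 0.0248 0.12813428924769352 532 yaw 3.3121534744526047 pca -3.693565986049342
sleeve top 418 [ 0.58769852 -0.28413231  0.15558986] [ 0.57629358 -0.29798843  0.15005092] [ 0.60027035 -0.27536955  0.1625533 ]
[([0.5879, -0.2897, 0.1186], 0.72), ([0.597, -0.0385, 0.0436], 0.7)] [([0.538, -0.2923, 0.0751], 0.84), ([0.5964, -0.0327, 0.0018], 0.26)]
at [ 0.5683 -0.1067  0.3526] yaw 88.7 q [ 0.44  0.27 -0.45  1.62  0.12  1.28 -0.05] g 0.997 0.0 t 25.4
```

View pics/w7.png

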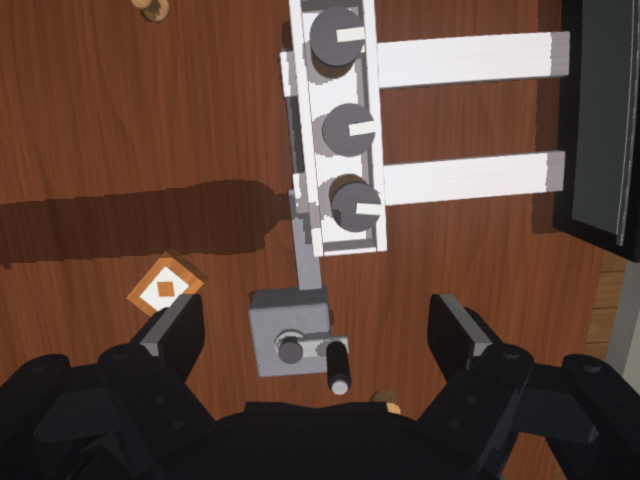

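```bash
cat > strips.py <<'E'
from m import *
def strips(p,cents,z=.128,r0=.023,sat=60,val=150):
    hsv=cv2.cvtColor(p["img"],cv2.COLOR_RGB2HSV); v,u=np.mgrid[0:480,0:640]; L=onz(p,np.c_[u.ravel(),v.ravel()],z).reshape(480,640,3)
    for c in cents:
        d=np.hypot(L[...,0]-c[0],L[...,1]-c[1]); w=((d<r0)&(hsv[...,2]>val)&(hsv[...,1]<sat)).astype(np.uint8)
        n,lab,st,ce=cv2.connectedComponentsWithStats(w); 
        if n<2: print(c,"none"); continue
        k=1+np.argmax(st[1:,4]); g=L[lab==k][:,:2]; s=g.mean(0)-c
        (vx,vy,_,_)=cv2.fitLine(np.float32(g),cv2.DIST_L2,0,.01,.01).ravel()
        if vx*s[0]+vy*s[1]<0: vx,vy=-vx,-vy
        print(c,len(g),"mean-dir",round(np.degrees(np.arctan2(s[1],s[0])),1),"line",round(np.degrees(np.arctan2(vy,vx)),1),"rect",np.round(cv2.minAreaRect(np.float32(g))[1],4))
E
python3 - <<'E'
from strips import *
p=bot.read_camera("wrist")
for v in (150,190): strips(p,[(.6063,-.1091),(.600,-.0371),(.5895,.0431)],val=v)
E
```

```text
(0.6063, -0.1091) 262 mean-dir -9.4 line -4.4 rect [0.0108 0.0224]
(0.6, -0.0371) 301 mean-dir 8.2 line 8.0 rect [0.0234 0.0106]
(0.5895, 0.0431) 338 mean-dir 9.3 line 4.9 rect [0.0228 0.0107]
(0.6063, -0.1091) 240 mean-dir -9.3 line -5.2 rect [0.01   0.0224]
(0.6, -0.0371) 274 mean-dir 8.5 line 7.4 rect [0.0228 0.0097]
(0.5895, 0.0431) 308 mean-dir 9.4 line 5.4 rect [0.0223 0.0099]
```

Run:
```python
from plan import plan
plan((.603,-.1095,.18,88.7),(.603,-.1095,.102))
```

```text
at [ 0.5684 -0.107   0.3527] yaw 88.7 q [ 0.44  0.27 -0.45  1.62  0.12  1.28 -0.05] g 0.997 0.0 t 25.4
  -0.0017 0.0347 0.1727 -0.01   rows>=3.5
  0.0000 0.0000 0.0780 -0.00   rows>=1.6
```

Emit:
send_rows:
  deltas: "-0.002 0.02 0.04 0; -0.002 0.035 0.09 0; -0.002 0.035 0.13 0; -0.002 0.035 0.17 0; -0.002 0.035 0.173 0"

```text
t: 25.95
eef_pos: [0.5996, -0.1103, 0.1746]
tool_rot: [-0.004, 0.715, 0.699, -0.003]
contact_force: [-0.8, -0.1, 0.6]
gripper_width: 0.998
grasp_force: 0.0
```

Emit:
send_rows:
  deltas: "0 0 0.02 0; 0 0 0.05 0; 0 0 0.07 0; 0 0 0.078 0; 0 0 0.078 0"

```text
t: 26.45
eef_pos: [0.6037, -0.1109, 0.1028]
tool_rot: [-0.0, 0.716, 0.698, 0.0]
contact_force: [0.5, -0.8, -0.0]
gripper_width: 0.999
grasp_force: 0.0
```

Emit:
send_rows:
  deltas: "0 0 0 0; 0 0 0 0; 0 0 0 0; 0 0 0 0; 0 0 0 0"
  claw: 0

```text
t: 26.95
eef_pos: [0.6046, -0.1112, 0.1041]
tool_rot: [0.001, 0.716, 0.698, 0.001]
contact_force: [-0.3, 0.1, 4.9]
gripper_width: 0.544
grasp_force: 60.4
```

Emit:
send_rows:
  deltas: "0 0 -0.003 0; 0 0 -0.003 -5; 0 0 -0.003 -10.5; 0 0 -0.003 -10.5; 0 0 0 -10.5"

```text
t: 27.45
eef_pos: [0.6037, -0.1114, 0.1037]
tool_rot: [0.0, 0.65, 0.76, -0.0]
contact_force: [-7.9, 0.2, 30.3]
gripper_width: 0.544
grasp_force: 63.9
```

Run:
```python
from plan import plan
from h import *
plan((.6010,-.1155,.102))
p=bot.read_camera("wrist"); save(p,"w8")
```

```text
at [ 0.6037 -0.1114  0.1037] yaw 98.9 q [ 0.41  0.57 -0.44  1.79  0.31  0.85 -0.03] g 0.544 63.9 t 27.4
  -0.0036 -0.0033 0.0017 -0.00   rows>=0.1
```

View pics/w8.png

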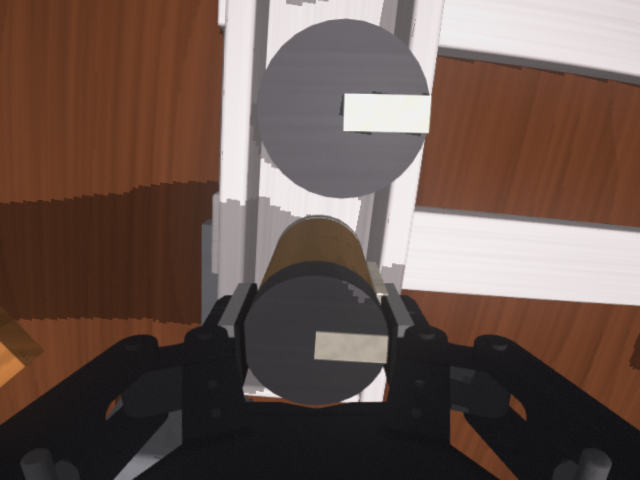

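Emit:
send_rows:
  deltas: "0 0 -0.002 1; 0 -0.003 -0.003 2; 0 -0.003 -0.003 2; 0 -0.003 -0.002 2"

```text
t: 27.9
eef_pos: [0.6002, -0.1117, 0.1041]
tool_rot: [-0.0, 0.662, 0.749, -0.0]
contact_force: [-0.6, -0.0, 1.6]
gripper_width: 0.55
grasp_force: 61.8
```

Emit:
send_rows:
  deltas: "0 0 0 0; 0 0 0 0; 0 0 0 0; 0 0 0 0; 0 0 0 0"
  claw: 1

```text
t: 28.4
eef_pos: [0.6005, -0.1116, 0.1044]
tool_rot: [0.0, 0.662, 0.749, 0.0]
contact_force: [-0.4, -0.3, 0.3]
gripper_width: 1.0
grasp_force: 0.0
```

Emit:
send_rows:
  deltas: "0 0 -0.015 0; 0 0 -0.03 0; 0 0 -0.06 0; 0 0 -0.1 0; 0 0 -0.15 0"

```text
t: 28.9
eef_pos: [0.5995, -0.1115, 0.2561]
tool_rot: [-0.001, 0.662, 0.749, -0.0]
contact_force: [1.3, 0.0, -0.4]
gripper_width: 0.999
grasp_force: 0.0
```

Emit:
send_rows:
  deltas: "-0.01 0.03 -0.05 0; -0.01 0.03 -0.1 0; -0.01 0.03 -0.1 0; -0.01 0.03 -0.1 0"

```text
t: 29.3
eef_pos: [0.6325, -0.1175, 0.3582]
tool_rot: [0.003, 0.662, 0.749, 0.002]
contact_force: [0.4, 0.2, -0.5]
gripper_width: 1.001
grasp_force: 0.0
```

Run:
```python
from strips import *
from plan import plan
p=bot.read_camera("wrist"); C=cloud(p)
v,u=np.mgrid[0:480,0:640]; L=onz(p,np.c_[u.ravel(),v.ravel()],.128).reshape(480,640,3)
for c in [(.603,-.1114),(.600,-.038),(.5898,.0418)]:
    lid=(np.hypot(C[...,0]-c[0],C[...,1]-c[1])<.035)&(abs(C[...,2]-.128)<.006)
    if lid.sum()<50: print(c,"not seen"); continue
    cc,r=cv2.minEnclosingCircle(np.float32(L[lid][:,:2])); print(round(r,4)); strips(p,[tuple(np.round(cc,4))])
plan()
```

```text
0.0246
(np.float64(0.602), np.float64(-0.1093)) 253 mean-dir 1.6 line 1.9 rect [0.0226 0.0108]
0.0244
(np.float64(0.5997), np.float64(-0.0371)) 305 mean-dir 8.0 line 9.9 rect [0.023  0.0107]
0.0247
(np.float64(0.5898), np.float64(0.0427)) 345 mean-dir 10.7 line 4.0 rect [0.0233 0.0106]
at [ 0.6314 -0.1176  0.3556] yaw 97.1 q [ 0.44  0.38 -0.48  1.46  0.18  1.34  0.06] g 1.002 0.0 t 29.4
```

Run:
```python
from plan import plan
plan((.5876,-.289,.22,94),(.5876,-.289,.115))
```

```text
at [ 0.6314 -0.1176  0.3556] yaw 97.1 q [ 0.44  0.38 -0.48  1.46  0.18  1.34  0.06] g 1.002 0.0 t 29.4
  -0.1647 -0.0646 0.1356 3.08   rows>=4.5
  0.0000 0.0000 0.1050 -0.00   rows>=2.1
```

Emit:
send_rows:
  deltas: "-0.035 -0.014 0.02 1; -0.07 -0.028 0.05 2; -0.105 -0.042 0.08 3; -0.14 -0.055 0.11 3; -0.165 -0.065 0.135 3"

```text
t: 29.85
eef_pos: [0.5839, -0.2921, 0.2156]
tool_rot: [-0.002, 0.682, 0.731, -0.001]
contact_force: [1.1, 0.3, -0.3]
gripper_width: 0.996
grasp_force: 0.0
```

Emit:
send_rows:
  deltas: "0 0 0 0; 0 0 0 0; 0 0 0 0"

```text
t: 30.15
eef_pos: [0.5877, -0.2879, 0.2195]
tool_rot: [-0.0, 0.681, 0.732, 0.001]
contact_force: [1.2, 0.0, -0.6]
gripper_width: 0.999
grasp_force: 0.0
```

Run:
```python
from strips import *
from plan import plan
p=bot.read_camera("wrist"); save(p,"w9")
plan((.5876,-.289,.115,94))
```

```text
at [ 0.588  -0.2878  0.22  ] yaw 94.2 q [ 0.65  0.49 -0.41  1.61  0.21  1.09  0.26] g 0.997 0.0 t 30.2
  -0.0012 -0.0005 0.1050 0.21   rows>=2.1
```

View pics/w9.png

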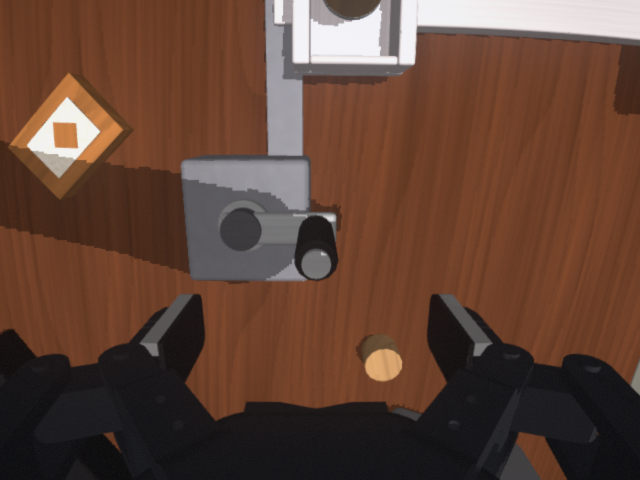

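Emit:
send_rows:
  deltas: "-0.001 0 0.03 0; -0.001 0 0.06 0; -0.001 0 0.09 0; -0.001 0 0.105 0; -0.001 0 0.105 0"

```text
t: 30.7
eef_pos: [0.5866, -0.2892, 0.1128]
tool_rot: [-0.002, 0.681, 0.732, -0.0]
contact_force: [0.7, 0.4, -0.5]
gripper_width: 0.998
grasp_force: 0.0
```

Emit:
send_rows:
  deltas: "0 0 0 0; 0 0 0 0; 0 0 0 0; 0 0 0 0; 0 0 0 0"
  claw: 0
  force: 70

```text
t: 31.2
eef_pos: [0.5881, -0.2909, 0.1155]
tool_rot: [0.001, 0.682, 0.732, 0.0]
contact_force: [-0.3, -0.5, 4.1]
gripper_width: 0.275
grasp_force: 68.3
```

Run:
```python
from plan import plan
import numpy as np
from station import bot
plan(); o=bot.get_obs(); print(o["contact_force"])
w,x,y,z=o["tool_rot"]; psi=2*np.arctan2(y,x); c,s=np.cos(psi),np.sin(psi)
th0=np.radians(3.92)
for sg in (1,-1):
  for q in range(4):
    rows=[]
    for k in range(1,6):
        a=th0+sg*np.radians(q*90); b=a+sg*np.radians(18*k)
        d=.055*np.array([np.cos(b)-np.cos(a),np.sin(b)-np.sin(a)])
        rows.append(f"{c*d[0]+s*d[1]:.4f} {s*d[0]-c*d[1]:.4f} 0 0")
    print(sg,q,"; ".join(rows))
```

```text
at [ 0.5881 -0.2909  0.1155] yaw 94.1 q [ 0.63  0.6  -0.38  1.69  0.27  0.9   0.22] g 0.275 68.3 t 31.2
[-0.28050787 -0.4779232   4.12388002]
1 0 0.0170 -0.0026 0 0; 0.0324 -0.0104 0 0; 0.0446 -0.0226 0 0; 0.0524 -0.0379 0 0; 0.0551 -0.0549 0 0
1 1 -0.0026 -0.0170 0 0; -0.0104 -0.0324 0 0; -0.0226 -0.0446 0 0; -0.0379 -0.0524 0 0; -0.0549 -0.0551 0 0
1 2 -0.0170 0.0026 0 0; -0.0324 0.0104 0 0; -0.0446 0.0226 0 0; -0.0524 0.0379 0 0; -0.0551 0.0549 0 0
1 3 0.0026 0.0170 0 0; 0.0104 0.0324 0 0; 0.0226 0.0446 0 0; 0.0379 0.0524 0 0; 0.0549 0.0551 0 0
-1 0 -0.0170 -0.0027 0 0; -0.0323 -0.0106 0 0; -0.0444 -0.0228 0 0; -0.0522 -0.0381 0 0; -0.0549 -0.0551 0 0
-1 1 0.0027 -0.0170 0 0; 0.0106 -0.0323 0 0; 0.0228 -0.0444 0 0; 0.0381 -0.0522 0 0; 0.0551 -0.0549 0 0
-1 2 0.0170 0.0027 0 0; 0.0323 0.0106 0 0; 0.0444 0.0228 0 0; 0.0522 0.0381 0 0; 0.0549 0.0551 0 0
-1 3 -0.0027 0.0170 0 0; -0.0106 0.0323 0 0; -0.0228 0.0444 0 0; -0.0381 0.0522 0 0; -0.0551 0.0549 0 0
```

Emit:
send_rows:
  deltas: "0.017 -0.0027 0 0; 0.0323 -0.0105 0 0; 0.0445 -0.0227 0 0; 0.0523 -0.038 0 0; 0.055 -0.055 0 0"

```text
t: 31.7
eef_pos: [0.5307, -0.2399, 0.1155]
tool_rot: [0.003, 0.681, 0.732, 0.001]
contact_force: [7.3, -6.6, -1.9]
gripper_width: 0.276
grasp_force: 69.4
```

Run:
```python
from plan import plan
from m import *
plan(); o=bot.get_obs(); print(o["contact_force"],o["torque"])
```

```text
at [ 0.5307 -0.2399  0.1155] yaw 94.1 q [ 0.62  0.5  -0.4   1.87  0.26  0.81  0.17] g 0.276 69.4 t 31.7
[ 7.29014418 -6.55511958 -1.91842417] [-1.39099571 -1.2005244  -0.04122155]
```

Emit:
send_rows:
  deltas: "-0.0027 -0.017 0 0; -0.0105 -0.0323 0 0; -0.0227 -0.0445 0 0; -0.038 -0.0523 0 0; -0.055 -0.055 0 0"

```text
t: 32.2
eef_pos: [0.4782, -0.2967, 0.1154]
tool_rot: [0.0, 0.681, 0.732, 0.001]
contact_force: [3.6, 5.2, 4.2]
gripper_width: 0.275
grasp_force: 70.1
```

Emit:
send_rows:
  deltas: "-0.017 0.0027 0 0; -0.0323 0.0105 0 0; -0.0445 0.0227 0 0; -0.0523 0.038 0 0; -0.055 0.055 0 0"

```text
t: 32.7
eef_pos: [0.5355, -0.3501, 0.1153]
tool_rot: [-0.001, 0.682, 0.731, -0.001]
contact_force: [-7.1, 5.1, 11.8]
gripper_width: 0.277
grasp_force: 70.6
```

Emit:
send_rows:
  deltas: "0.0027 0.017 0 0; 0.0105 0.0323 0 0; 0.0227 0.0445 0 0; 0.038 0.0523 0 0; 0.055 0.055 0 0"

```text
t: 33.2
eef_pos: [0.5884, -0.2935, 0.1155]
tool_rot: [0.003, 0.682, 0.731, -0.001]
contact_force: [-1.6, -4.9, 4.4]
gripper_width: 0.275
grasp_force: 69.8
```

Run:
```python
from plan import plan
from m import *
plan(); o=bot.get_obs(); print(o["contact_force"],o["torque"])
p=bot.read_camera("scene"); save(p,"s1")
print([(r["xyz"],r["confidence"]) for r in bot.landmark_of(p,"trolley")])
```

```text
at [ 0.5884 -0.2935  0.1155] yaw 93.9 q [ 0.63  0.6  -0.37  1.68  0.27  0.9   0.22] g 0.275 69.8 t 33.2
[-1.61227136 -4.89754587  4.38097446] [-1.2430057   0.53975589 -0.03687046]
[([0.6933, -0.0353, 0.0405], 0.61)]
```

View pics/s1.png

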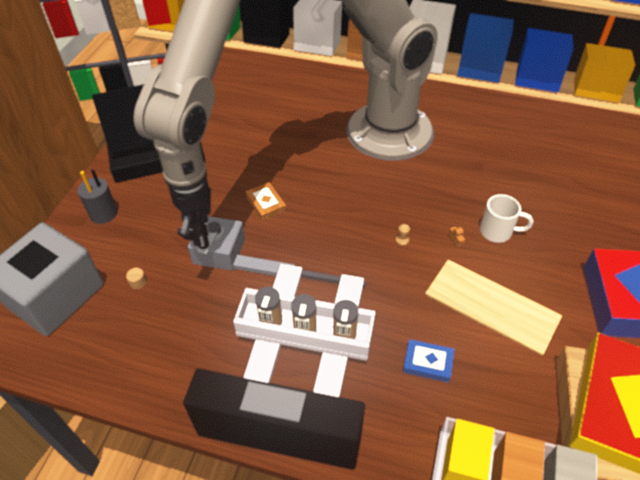

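Emit:
send_rows:
  deltas: "0.017 -0.0027 0 0; 0.0323 -0.0105 0 0; 0.0445 -0.0227 0 0; 0.0523 -0.038 0 0; 0.055 -0.055 0 0"

```text
t: 33.8
eef_pos: [0.5308, -0.2399, 0.1156]
tool_rot: [0.003, 0.681, 0.732, 0.001]
contact_force: [7.0, -5.9, -0.3]
gripper_width: 0.277
grasp_force: 69.7
```

Emit:
send_rows:
  deltas: "-0.0027 -0.017 0 0; -0.0105 -0.0323 0 0; -0.0227 -0.0445 0 0; -0.038 -0.0523 0 0; -0.055 -0.055 0 0"

```text
t: 34.3
eef_pos: [0.4782, -0.2967, 0.1154]
tool_rot: [-0.0, 0.681, 0.732, 0.001]
contact_force: [3.5, 6.8, 5.0]
gripper_width: 0.275
grasp_force: 70.4
```

Emit:
send_rows:
  deltas: "-0.017 0.0027 0 0; -0.0323 0.0105 0 0; -0.0445 0.0227 0 0; -0.0523 0.038 0 0; -0.055 0.055 0 0"

```text
t: 34.8
eef_pos: [0.5355, -0.35, 0.1153]
tool_rot: [-0.001, 0.682, 0.731, -0.001]
contact_force: [-6.9, 4.7, 12.4]
gripper_width: 0.273
grasp_force: 70.9
```

Emit:
send_rows:
  deltas: "0.0027 0.017 0 0; 0.0105 0.0323 0 0; 0.0227 0.0445 0 0; 0.038 0.0523 0 0; 0.055 0.055 0 0"

```text
t: 35.3
eef_pos: [0.5883, -0.2936, 0.1155]
tool_rot: [0.002, 0.682, 0.731, -0.001]
contact_force: [-1.7, -6.6, 4.8]
gripper_width: 0.275
grasp_force: 70.1
```

Emit:
send_rows:
  deltas: "0.002 0 0 0; 0.004 0 0 0; 0.004 0 0 0"

```text
t: 35.6
eef_pos: [0.5881, -0.2911, 0.1156]
tool_rot: [0.004, 0.683, 0.731, -0.001]
contact_force: [3.7, -8.7, 0.4]
gripper_width: 0.277
grasp_force: 69.9
```

```bash
cat > tr.py <<'E'
from strips import *
def trolley(p):
    C=cloud(p); hsv=cv2.cvtColor(p["img"],cv2.COLOR_RGB2HSV)
    v,u=np.mgrid[0:480,0:640]; L=onz(p,np.c_[u.ravel(),v.ravel()],.08).reshape(480,640,3)
    th=np.radians(3.92); R=np.array([[np.cos(th),-np.sin(th)],[np.sin(th),np.cos(th)]]); l=(L[...,:2]-[.5953,-.038])@R
    m=(abs(C[...,2]-.08)<.005)&(hsv[...,1]<60)&(hsv[...,2]>120)&(abs(l[...,1])<.13)
    q=l[m]; h=np.histogram(q[:,0],60,(-.06,.25)); x=np.sort(q[:,0]); print("rim x 2%,98%:",np.percentile(x,[1,5,50,95,99]).round(4))
E
python3 - <<'E'
from plan import plan
from tr import *
plan(); o=bot.get_obs(); print(o["contact_force"],o["torque"])
for c in ("scene","top"):
    p=bot.read_camera(c); trolley(p); save(p,c+"2")
    print([(r["xyz"],r["confidence"]) for r in bot.landmark_of(p,"trolley")])
E
```

```text
at [ 0.5881 -0.2911  0.1156] yaw 93.9 q [ 0.62  0.6  -0.36  1.69  0.26  0.9   0.22] g 0.277 69.9 t 35.6
[ 3.69497658 -8.70693149  0.37611251] [-1.74320529 -0.69667203 -0.09092121]
rim x 2%,98%: [-0.5289  0.1605  0.2347  0.2439  0.2453]
[([0.7955, -0.028, 0.0405], 0.66), ([0.3542, 0.2345, -0.0027], 0.34)]
rim x 2%,98%: [0.1565 0.1579 0.1678 0.2415 0.2431]
[([0.7949, -0.0268, 0.0428], 0.78)]
```

Emit:
send_rows:
  deltas: "0.002 0 0 0; 0.003 0 0 0; 0.003 0 0 0; 0.003 0 0 0"

```text
t: 36.2
eef_pos: [0.5881, -0.2909, 0.1157]
tool_rot: [0.005, 0.683, 0.73, -0.001]
contact_force: [5.8, -14.3, -2.3]
gripper_width: 0.273
grasp_force: 69.6
```

View pics/scene2.png

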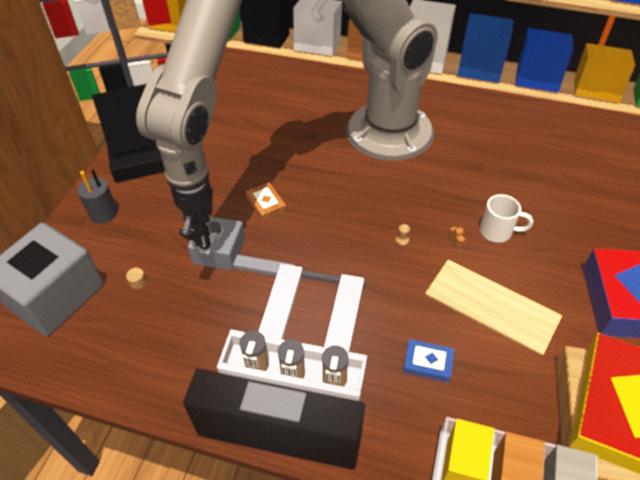

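Emit:
send_rows:
  deltas: "-0.007 0 0 0; -0.007 0 0 0"

```text
t: 36.4
eef_pos: [0.5882, -0.2919, 0.1155]
tool_rot: [0.001, 0.682, 0.731, 0.0]
contact_force: [0.8, -2.3, 5.3]
gripper_width: 0.274
grasp_force: 70.3
```

Emit:
send_rows:
  deltas: "-0.017 -0.0027 0 0; -0.0323 -0.0105 0 0; -0.0445 -0.0227 0 0; -0.0523 -0.038 0 0; -0.055 -0.055 0 0"

```text
t: 36.9
eef_pos: [0.5391, -0.3498, 0.1155]
tool_rot: [0.003, 0.681, 0.732, 0.002]
contact_force: [6.1, 2.6, 4.4]
gripper_width: 0.277
grasp_force: 70.1
```

Emit:
send_rows:
  deltas: "0.0027 -0.017 0 0; 0.0105 -0.0323 0 0; 0.0227 -0.0445 0 0; 0.038 -0.0523 0 0; 0.055 -0.055 0 0"

```text
t: 37.4
eef_pos: [0.4784, -0.3005, 0.1155]
tool_rot: [0.003, 0.682, 0.731, 0.0]
contact_force: [6.9, -6.1, -2.1]
gripper_width: 0.276
grasp_force: 70.0
```

Emit:
send_rows:
  deltas: "0.017 0.0027 0 0; 0.0323 0.0105 0 0; 0.0445 0.0227 0 0; 0.0523 0.038 0 0; 0.055 0.055 0 0"

```text
t: 37.9
eef_pos: [0.5276, -0.2401, 0.1154]
tool_rot: [-0.0, 0.682, 0.732, -0.001]
contact_force: [-4.8, -5.3, 9.3]
gripper_width: 0.276
grasp_force: 71.0
```

Emit:
send_rows:
  deltas: "-0.0027 0.017 0 0; -0.0105 0.0323 0 0; -0.0227 0.0445 0 0; -0.038 0.0523 0 0; -0.055 0.055 0 0"

```text
t: 38.4
eef_pos: [0.5881, -0.2884, 0.1154]
tool_rot: [-0.001, 0.681, 0.733, 0.001]
contact_force: [-5.8, 6.9, 11.8]
gripper_width: 0.276
grasp_force: 71.0
```

Run:
```python
from plan import plan
from tr import *
plan(); trolley(bot.read_camera("top"))
```

```text
at [ 0.5881 -0.2884  0.1154] yaw 94.2 q [ 0.63  0.6  -0.37  1.69  0.26  0.9   0.22] g 0.276 71.0 t 38.4
rim x 2%,98%: [0.0575 0.059  0.0687 0.1419 0.1433]
```

Emit:
send_rows:
  deltas: "-0.017 -0.0027 0 0; -0.0323 -0.0105 0 0; -0.0445 -0.0227 0 0; -0.0523 -0.038 0 0; -0.055 -0.055 0 0"

```text
t: 38.95
eef_pos: [0.539, -0.3497, 0.1155]
tool_rot: [0.003, 0.681, 0.732, 0.002]
contact_force: [6.5, 2.6, 3.8]
gripper_width: 0.276
grasp_force: 70.1
```

Emit:
send_rows:
  deltas: "0.0027 -0.017 0 0; 0.0105 -0.0323 0 0; 0.0227 -0.0445 0 0; 0.038 -0.0523 0 0; 0.055 -0.055 0 0"

```text
t: 39.45
eef_pos: [0.4785, -0.3005, 0.1155]
tool_rot: [0.003, 0.682, 0.731, 0.0]
contact_force: [8.4, -6.1, -1.6]
gripper_width: 0.277
grasp_force: 70.0
```

Emit:
send_rows:
  deltas: "0.017 0.0027 0 0; 0.0323 0.0105 0 0; 0.0445 0.0227 0 0; 0.0523 0.038 0 0; 0.055 0.055 0 0"

```text
t: 39.95
eef_pos: [0.5276, -0.2401, 0.1154]
tool_rot: [-0.0, 0.682, 0.732, -0.001]
contact_force: [-5.6, -4.7, 9.9]
gripper_width: 0.276
grasp_force: 71.0
```

Emit:
send_rows:
  deltas: "-0.0027 0.017 0 0; -0.0105 0.0323 0 0; -0.0227 0.0445 0 0; -0.038 0.0523 0 0; -0.055 0.055 0 0"

```text
t: 40.45
eef_pos: [0.5881, -0.2884, 0.1154]
tool_rot: [-0.001, 0.681, 0.733, 0.001]
contact_force: [-6.5, 5.5, 12.1]
gripper_width: 0.272
grasp_force: 71.0
```

Emit:
send_rows:
  deltas: "-0.002 0 0 0; -0.005 0 0 0; -0.008 0 0 0; -0.008 0 0 0"

```text
t: 40.85
eef_pos: [0.5883, -0.2915, 0.1153]
tool_rot: [-0.003, 0.68, 0.733, 0.002]
contact_force: [-4.8, 15.6, 13.4]
gripper_width: 0.276
grasp_force: 71.1
```

Run:
```python
from plan import plan
from tr import *
plan(); p=bot.read_camera("scene"); save(p,"s3")
print([(r["xyz"],r["confidence"]) for r in bot.landmark_of(p,"trolley")]); p=bot.read_camera("top"); trolley(p)
```

```text
at [ 0.5883 -0.2915  0.1153] yaw 94.3 q [ 0.64  0.61 -0.38  1.68  0.26  0.91  0.23] g 0.276 71.1 t 40.9
[([0.5977, -0.0429, 0.0393], 0.8)]
rim x 2%,98%: [-0.0427 -0.0416 -0.0315  0.0411  0.0422]
```

View pics/s3.png

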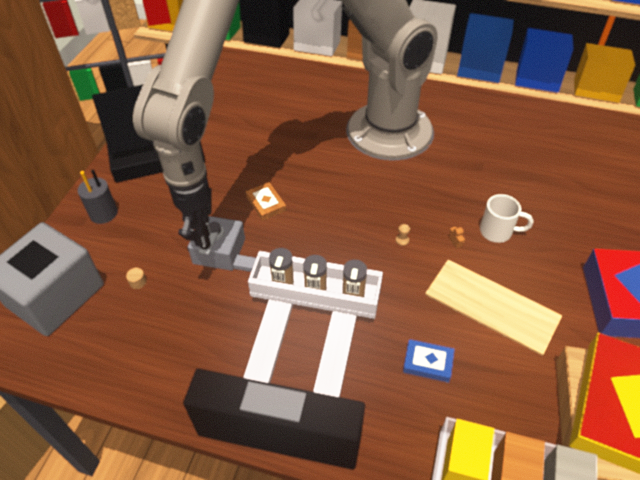

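Emit:
send_rows:
  deltas: "0.007 0 0 0; 0.007 0 0 0"

```text
t: 41.2
eef_pos: [0.5881, -0.2905, 0.1155]
tool_rot: [0.0, 0.681, 0.732, 0.001]
contact_force: [0.0, 2.6, 7.5]
gripper_width: 0.274
grasp_force: 70.4
```

Emit:
send_rows:
  deltas: "0 0 0 0; 0 0 0 0; 0 0 0 0; 0 0 0 0"
  claw: 1
  force: 60

```text
t: 41.6
eef_pos: [0.587, -0.2918, 0.1139]
tool_rot: [-0.0, 0.682, 0.732, -0.0]
contact_force: [-0.5, -1.0, 0.2]
gripper_width: 0.937
grasp_force: 0.0
```

Emit:
send_rows:
  deltas: "0 0 -0.03 0; 0 0 -0.06 0; 0 0 -0.1 0; 0 0 -0.14 0; 0 0 -0.18 0"

```text
t: 42.1
eef_pos: [0.587, -0.2916, 0.2957]
tool_rot: [-0.0, 0.682, 0.732, -0.0]
contact_force: [0.1, -0.5, -0.1]
gripper_width: 0.998
grasp_force: 0.0
```

```bash
cat > lids.py <<'E'
from strips import *
def lids(p,cents,z):
    C=cloud(p); v,u=np.mgrid[0:480,0:640]; L=onz(p,np.c_[u.ravel(),v.ravel()],z).reshape(480,640,3)
    for c in cents:
        lid=(np.hypot(C[...,0]-c[0],C[...,1]-c[1])<.035)&(abs(C[...,2]-z)<.006)
        if lid.sum()<50: print(c,"not seen"); continue
        cc,r=cv2.minEnclosingCircle(np.float32(L[lid][:,:2])); print("lid",np.round(cc,4),"r",round(r,4),"z",round(float(C[lid][:,2].mean()),4))
E
python3 - <<'E'
from plan import plan
from tr import *
from lids import *
p=bot.read_camera("top"); lids(p,[(.602,-.109),(.600,-.037),(.5898,.0427)],.128); trolley(p)
u=np.array([np.cos(np.radians(72.1)),np.sin(np.radians(72.1))]); B=np.array([.513,.335])
for k in (-.085,0,.085): print(k,B+k*u)
plan((.59,-.02,.33,94))
E
```

```text
lid [ 0.6016 -0.108 ] r 0.0252 z 0.129
lid [ 0.5991 -0.0349] r 0.0254 z 0.1293
lid [0.5891 0.0456] r 0.0254 z 0.1293
rim x 2%,98%: [-0.0425 -0.0414 -0.0311  0.0413  0.0423]
-0.085 [0.48687469 0.25411448]
0 [0.513 0.335]
0.085 [0.53912531 0.41588552]
at [ 0.5901 -0.2925  0.3038] yaw 94.0 q [ 0.66  0.43 -0.42  1.51  0.18  1.23  0.29] g 0.997 0.0 t 42.1
  0.1359 0.0096 -0.0131 0.02   rows>=2.7
  0.1359 0.0096 -0.0131 0.02   rows>=2.7
```

Run:
```python
from plan import plan
plan((.5897,.043,.22,94),(.5897,.043,.104))
```

```text
at [ 0.5901 -0.2925  0.3038] yaw 94.0 q [ 0.66  0.43 -0.42  1.51  0.18  1.23  0.29] g 0.997 0.0 t 42.1
  0.1673 0.0116 0.0419 0.02   rows>=3.5
  0.1673 0.0116 0.0419 0.02   rows>=3.5
  0.0000 0.0000 0.1160 -0.00   rows>=2.3
```

Emit:
send_rows:
  deltas: "0.034 0.002 0.008 0; 0.067 0.005 0.017 0; 0.1 0.007 0.025 0; 0.134 0.01 0.034 0; 0.167 0.012 0.042 0"

```text
t: 42.65
eef_pos: [0.5871, -0.1228, 0.2516]
tool_rot: [-0.0, 0.682, 0.732, -0.0]
contact_force: [-0.1, -0.3, -0.4]
gripper_width: 1.002
grasp_force: 0.0
```

Emit:
send_rows:
  deltas: "0.034 0.002 0.008 0; 0.067 0.005 0.017 0; 0.1 0.007 0.025 0; 0.134 0.01 0.034 0; 0.167 0.012 0.042 0"

```text
t: 43.15
eef_pos: [0.5874, 0.0445, 0.2097]
tool_rot: [-0.0, 0.682, 0.732, -0.0]
contact_force: [0.6, 0.2, 0.5]
gripper_width: 1.0
grasp_force: 0.0
```

Emit:
send_rows:
  deltas: "0 0 0 0; 0 0 0 0; 0 0 0 0"

```text
t: 43.45
eef_pos: [0.5878, 0.0419, 0.2102]
tool_rot: [0.0, 0.682, 0.731, -0.0]
contact_force: [0.3, -0.2, -0.9]
gripper_width: 0.993
grasp_force: 0.0
```

Run:
```python
from plan import plan
plan((.5897,.043,.104,94))
```

```text
at [0.5878 0.0419 0.2102] yaw 94.0 q [ 0.22  0.42 -0.52  1.77  0.24  1.02 -0.31] g 0.993 0.0 t 43.5
  0.0010 0.0020 0.1062 -0.02   rows>=2.1
```

Emit:
send_rows:
  deltas: "0.001 0.002 0.04 0; 0.001 0.002 0.08 0; 0.001 0.002 0.1 0; 0.001 0.002 0.106 0; 0.001 0.002 0.106 0"

```text
t: 43.95
eef_pos: [0.5895, 0.0432, 0.104]
tool_rot: [-0.0, 0.682, 0.731, -0.0]
contact_force: [-0.8, -0.8, -0.8]
gripper_width: 0.997
grasp_force: 0.0
```

Emit:
send_rows:
  deltas: "0 0 0 0; 0 0 0 0; 0 0 0 0; 0 0 0 0; 0 0 0 0"
  claw: 0

```text
t: 44.45
eef_pos: [0.5904, 0.0444, 0.106]
tool_rot: [0.001, 0.682, 0.732, 0.001]
contact_force: [-2.4, 0.3, 6.4]
gripper_width: 0.541
grasp_force: 60.7
```

Emit:
send_rows:
  deltas: "0 0 -0.01 0; 0 0 -0.04 0; 0 0 -0.08 0; 0 0 -0.09 0; 0 0 -0.09 0"

```text
t: 44.95
eef_pos: [0.5906, 0.0446, 0.1965]
tool_rot: [0.001, 0.682, 0.732, 0.001]
contact_force: [0.1, -0.3, -3.1]
gripper_width: 0.542
grasp_force: 62.5
```

Run:
```python
from plan import plan
plan((.539,.416,.19,72),(.539,.416,.073))
```

```text
at [0.5906 0.0446 0.1965] yaw 94.1 q [ 0.22  0.43 -0.52  1.78  0.25  0.99 -0.33] g 0.542 62.5 t 45.0
  0.1871 -0.0126 0.0033 11.03   rows>=3.8
  0.1812 -0.0481 0.0033 11.03   rows>=3.8
  0.0000 0.0000 0.1170 -0.00   rows>=2.3
```

Emit:
send_rows:
  deltas: "0.037 -0.003 0 2; 0.075 -0.005 0 4; 0.112 -0.008 0 7; 0.15 -0.01 0.003 9; 0.187 -0.013 0.003 11"

```text
t: 45.45
eef_pos: [0.5617, 0.2306, 0.1888]
tool_rot: [-0.0, 0.749, 0.662, -0.002]
contact_force: [0.9, 0.2, -1.6]
gripper_width: 0.546
grasp_force: 62.4
```

Emit:
send_rows:
  deltas: "0.036 -0.01 0 2; 0.072 -0.019 0 4; 0.109 -0.029 0 7; 0.145 -0.038 0.003 9; 0.181 -0.048 0.003 11"

```text
t: 45.95
eef_pos: [0.5362, 0.4156, 0.1854]
tool_rot: [0.0, 0.809, 0.588, -0.002]
contact_force: [0.1, -0.4, -2.6]
gripper_width: 0.543
grasp_force: 62.4
```

Emit:
send_rows:
  deltas: "0 0 0 0; 0 0 0 0; 0 0 0 0"

```text
t: 46.25
eef_pos: [0.5377, 0.4134, 0.1866]
tool_rot: [0.001, 0.809, 0.588, -0.001]
contact_force: [0.2, -1.0, -2.9]
gripper_width: 0.544
grasp_force: 62.3
```

Run:
```python
from plan import plan
plan((.539,.416,.074,72))
```

```text
at [0.5377 0.4134 0.1866] yaw 72.0 q [-0.42  0.58 -0.47  1.57  0.29  1.07 -1.29] g 0.544 62.3 t 46.2
  0.0028 0.0005 0.1126 0.00   rows>=2.3
```

Emit:
send_rows:
  deltas: "0.002 0 0.03 0; 0.002 0 0.07 0; 0.002 0 0.1 0; 0.002 0 0.11 0; 0.002 0 0.112 0"

```text
t: 46.75
eef_pos: [0.5385, 0.4157, 0.0756]
tool_rot: [0.0, 0.809, 0.588, -0.001]
contact_force: [0.7, 0.4, -2.6]
gripper_width: 0.546
grasp_force: 62.7
```

Emit:
send_rows:
  deltas: "0 0 0 0; 0 0 0.001 0; 0 0 0.001 0"

```text
t: 47.05
eef_pos: [0.5387, 0.4175, 0.0763]
tool_rot: [0.0, 0.809, 0.588, 0.001]
contact_force: [0.2, 0.4, -2.1]
gripper_width: 0.545
grasp_force: 62.7
```

Emit:
send_rows:
  deltas: "0 0 0 0; 0 0 0 0; 0 0 0 0; 0 0 0 0; 0 0 0 0"
  claw: 1

```text
t: 47.55
eef_pos: [0.5382, 0.4174, 0.0754]
tool_rot: [0.0, 0.809, 0.588, 0.0]
contact_force: [-0.4, 0.3, 0.6]
gripper_width: 0.994
grasp_force: 0.0
```

Emit:
send_rows:
  deltas: "0 0 -0.02 0; 0 0 -0.05 0; 0 0 -0.09 0; 0 0 -0.14 0; 0 0 -0.16 0"

```text
t: 48.05
eef_pos: [0.5394, 0.4191, 0.2409]
tool_rot: [-0.0, 0.809, 0.588, 0.004]
contact_force: [0.4, -0.4, 0.4]
gripper_width: 1.003
grasp_force: 0.0
```

Run:
```python
from plan import plan
from tr import *
from lids import *
p=bot.read_camera("wrist"); lids(p,[(.539,.415)],.096)
p=bot.read_camera("scene"); lids(p,[(.539,.415)],.096);lids(p,[(.602,-.109),(.600,-.037)],.128); trolley(bot.read_camera("top"))
plan((.5995,-.037,.22,94),(.5995,-.037,.104))
```

```text
lid [0.5372 0.4179] r 0.0249 z 0.096
lid [0.5408 0.4154] r 0.0262 z 0.0958
lid [ 0.6042 -0.1107] r 0.0267 z 0.1279
lid [ 0.6024 -0.0368] r 0.0274 z 0.128
rim x 2%,98%: [-0.0424 -0.0413 -0.0306  0.0413  0.0424]
at [0.5387 0.4181 0.2372] yaw 72.1 q [-0.42  0.53 -0.49  1.51  0.27  1.15 -1.27] g 1.005 0.0 t 48.2
  -0.2071 0.0990 0.0086 -10.97   rows>=4.6
  -0.2221 0.0578 0.0086 -10.97   rows>=4.6
  0.0000 0.0000 0.1160 -0.00   rows>=2.3
```

Tin standing on the board. Next: B.

Emit:
send_rows:
  deltas: "-0.041 0.02 0 -2; -0.083 0.04 0 -4; -0.124 0.06 0.003 -7; -0.166 0.079 0.006 -9; -0.207 0.099 0.008 -11"

```text
t: 48.7
eef_pos: [0.5674, 0.1874, 0.2251]
tool_rot: [-0.001, 0.748, 0.664, -0.002]
contact_force: [0.4, -0.1, 0.8]
gripper_width: 0.999
grasp_force: 0.0
```

Emit:
send_rows:
  deltas: "-0.044 0.012 0 -2; -0.089 0.023 0 -4; -0.133 0.035 0.003 -7; -0.178 0.046 0.006 -9; -0.222 0.058 0.008 -11"

```text
t: 49.2
eef_pos: [0.598, -0.0397, 0.2172]
tool_rot: [-0.001, 0.681, 0.732, -0.001]
contact_force: [0.8, -0.4, 0.1]
gripper_width: 1.0
grasp_force: 0.0
```

Emit:
send_rows:
  deltas: "0 0 0 0; 0 0 0 0; 0 0 0 0"

```text
t: 49.5
eef_pos: [0.5986, -0.036, 0.2182]
tool_rot: [-0.001, 0.681, 0.732, -0.0]
contact_force: [0.4, 0.2, 0.4]
gripper_width: 1.001
grasp_force: 0.0
```

Run:
```python
from plan import plan
plan((.5995,-.037,.104,94))
```

```text
at [ 0.5986 -0.036   0.2182] yaw 94.2 q [ 0.33  0.42 -0.48  1.74  0.22  1.04 -0.16] g 1.001 0.0 t 49.5
  -0.0010 0.0008 0.1142 0.15   rows>=2.3
```

Emit:
send_rows:
  deltas: "-0.001 0.001 0.04 0; -0.001 0.001 0.08 0; -0.001 0.001 0.105 0; -0.001 0.001 0.114 0; -0.001 0.001 0.114 0"

```text
t: 50.0
eef_pos: [0.5996, -0.0368, 0.1042]
tool_rot: [-0.001, 0.681, 0.733, -0.001]
contact_force: [0.3, -0.1, 0.8]
gripper_width: 0.995
grasp_force: 0.0
```

Emit:
send_rows:
  deltas: "0 0 0 0; 0 0 0 0; 0 0 0 0; 0 0 0 0; 0 0 0 0"
  claw: 0

```text
t: 50.5
eef_pos: [0.6014, -0.0382, 0.1072]
tool_rot: [0.001, 0.682, 0.732, 0.001]
contact_force: [-1.9, 0.4, 6.7]
gripper_width: 0.545
grasp_force: 60.9
```

Emit:
send_rows:
  deltas: "0 0 -0.01 0; 0 0 -0.04 0; 0 0 -0.08 0; 0 0 -0.09 0; 0 0 -0.09 0"

```text
t: 51.0
eef_pos: [0.6017, -0.0384, 0.1979]
tool_rot: [0.002, 0.682, 0.732, 0.001]
contact_force: [-1.1, -0.2, -1.9]
gripper_width: 0.547
grasp_force: 61.9
```

Run:
```python
from plan import plan
plan((.513,.335,.19,72),(.513,.335,.074))
```

```text
at [ 0.6017 -0.0384  0.1979] yaw 94.0 q [ 0.32  0.44 -0.48  1.75  0.24  1.   -0.17] g 0.547 61.9 t 51.0
  0.1893 -0.0311 0.0040 11.02   rows>=3.8
  0.1799 -0.0667 0.0040 11.02   rows>=3.8
  0.0000 0.0000 0.1160 -0.00   rows>=2.3
```

Emit:
send_rows:
  deltas: "0.038 -0.006 0 2; 0.076 -0.012 0 4; 0.113 -0.019 0 7; 0.151 -0.025 0 9; 0.189 -0.031 0.002 11"

```text
t: 51.5
eef_pos: [0.5547, 0.1488, 0.1918]
tool_rot: [-0.0, 0.749, 0.662, -0.001]
contact_force: [0.6, -1.0, -2.9]
gripper_width: 0.545
grasp_force: 62.0
```

Emit:
send_rows:
  deltas: "0.036 -0.013 0 2; 0.072 -0.027 0 4; 0.108 -0.04 0 7; 0.144 -0.053 0 9; 0.18 -0.067 0.002 11"

```text
t: 52.0
eef_pos: [0.5102, 0.3353, 0.1896]
tool_rot: [0.0, 0.809, 0.588, -0.001]
contact_force: [0.7, -0.0, -0.8]
gripper_width: 0.541
grasp_force: 62.0
```

Emit:
send_rows:
  deltas: "0 0 0 0; 0 0 0 0; 0 0 0 0"

```text
t: 52.3
eef_pos: [0.5114, 0.3329, 0.19]
tool_rot: [0.001, 0.809, 0.588, -0.001]
contact_force: [0.2, -0.9, -1.7]
gripper_width: 0.544
grasp_force: 61.9
```

Run:
```python
from plan import plan
plan((.513,.335,.076,72))
```

```text
at [0.5114 0.3329 0.19  ] yaw 72.0 q [-0.31  0.47 -0.49  1.74  0.25  1.   -1.21] g 0.544 61.9 t 52.3
  0.0025 0.0009 0.1140 -0.00   rows>=2.3
```

Emit:
send_rows:
  deltas: "0.002 0.001 0.03 0; 0.002 0.001 0.07 0; 0.002 0.001 0.1 0; 0.002 0.001 0.112 0; 0.002 0.001 0.114 0"

```text
t: 52.8
eef_pos: [0.5131, 0.3348, 0.0763]
tool_rot: [0.0, 0.809, 0.588, -0.001]
contact_force: [0.7, 0.1, -1.2]
gripper_width: 0.543
grasp_force: 61.9
```

Emit:
send_rows:
  deltas: "0 0 0 0; 0 0 0 0; 0 0 0 0"

```text
t: 53.1
eef_pos: [0.5136, 0.3366, 0.0785]
tool_rot: [0.0, 0.809, 0.588, 0.001]
contact_force: [-0.2, -0.3, -1.0]
gripper_width: 0.543
grasp_force: 61.9
```

Emit:
send_rows:
  deltas: "0 0 0 0; 0 0 0 0; 0 0 0 0; 0 0 0 0; 0 0 0 0"
  claw: 1

```text
t: 53.6
eef_pos: [0.5129, 0.3364, 0.0774]
tool_rot: [0.0, 0.809, 0.588, 0.0]
contact_force: [-0.2, 0.1, -0.2]
gripper_width: 1.0
grasp_force: 0.0
```

Emit:
send_rows:
  deltas: "0 0 -0.02 0; 0 0 -0.05 0; 0 0 -0.09 0; 0 0 -0.14 0; 0 0 -0.16 0"

```text
t: 54.1
eef_pos: [0.5142, 0.3379, 0.2424]
tool_rot: [-0.0, 0.809, 0.588, 0.003]
contact_force: [0.3, 0.9, -0.0]
gripper_width: 1.001
grasp_force: 0.0
```

Run:
```python
from plan import plan
from tr import *
from lids import *
p=bot.read_camera("wrist"); lids(p,[(.513,.335),(.538,.417)],.096)
p=bot.read_camera("scene"); lids(p,[(.539,.415)],.096);lids(p,[(.602,-.109)],.128)
p=bot.read_camera("top"); lids(p,[(.602,-.109)],.128); trolley(p)
plan((.602,-.109,.22,94),(.602,-.109,.104))
```

```text
lid [0.5123 0.3387] r 0.0248 z 0.0961
lid [0.5373 0.4171] r 0.0246 z 0.0962
lid [0.5411 0.4145] r 0.0269 z 0.0957
lid [ 0.6045 -0.1113] r 0.027 z 0.128
lid [ 0.6018 -0.108 ] r 0.0251 z 0.129
rim x 2%,98%: [-0.0426 -0.0412 -0.0297  0.0413  0.0424]
at [0.5135 0.3369 0.239 ] yaw 72.1 q [-0.3   0.42 -0.5   1.68  0.23  1.09 -1.19] g 0.998 0.0 t 54.2
  -0.1985 0.1108 0.0095 -10.97   rows>=4.5
  -0.2159 0.0709 0.0095 -10.97   rows>=4.5
  0.0000 0.0000 0.1160 -0.00   rows>=2.3
```

Emit:
send_rows:
  deltas: "-0.04 0.022 0 -2; -0.08 0.044 0 -4; -0.119 0.066 0.003 -7; -0.159 0.088 0.006 -9; -0.198 0.111 0.008 -11"

```text
t: 54.75
eef_pos: [0.5564, 0.1114, 0.2272]
tool_rot: [-0.001, 0.748, 0.664, -0.002]
contact_force: [0.2, 0.1, -0.7]
gripper_width: 1.0
grasp_force: 0.0
```

Emit:
send_rows:
  deltas: "-0.043 0.014 0 -2; -0.086 0.028 0 -4; -0.13 0.043 0.003 -7; -0.173 0.057 0.006 -9; -0.216 0.071 0.008 -11"

```text
t: 55.25
eef_pos: [0.6008, -0.1112, 0.2191]
tool_rot: [-0.001, 0.681, 0.732, -0.001]
contact_force: [1.3, 0.1, -0.0]
gripper_width: 1.0
grasp_force: 0.0
```

Emit:
send_rows:
  deltas: "0 0 0 0; 0 0 0 0; 0 0 0 0"

```text
t: 55.55
eef_pos: [0.6012, -0.1077, 0.2201]
tool_rot: [-0.001, 0.681, 0.732, -0.0]
contact_force: [-0.0, 0.6, 0.3]
gripper_width: 0.994
grasp_force: 0.0
```

Run:
```python
from plan import plan
plan((.602,-.109,.104,94))
```

```text
at [ 0.6012 -0.1077  0.2201] yaw 94.1 q [ 0.4   0.43 -0.43  1.71  0.2   1.05 -0.02] g 0.994 0.0 t 55.5
  -0.0013 0.0007 0.1161 0.15   rows>=2.3
```

Emit:
send_rows:
  deltas: "-0.001 0.001 0.04 0; -0.001 0.001 0.08 0; -0.001 0.001 0.105 0; -0.001 0.001 0.115 0; -0.001 0.001 0.115 0"

```text
t: 56.05
eef_pos: [0.6021, -0.1086, 0.1051]
tool_rot: [-0.001, 0.681, 0.732, -0.001]
contact_force: [-0.2, -0.9, 0.0]
gripper_width: 1.001
grasp_force: 0.0
```

Emit:
send_rows:
  deltas: "0 0 0 0; 0 0 0 0; 0 0 0 0; 0 0 0 0; 0 0 0 0"
  claw: 0

```text
t: 56.55
eef_pos: [0.6039, -0.1102, 0.1082]
tool_rot: [0.001, 0.682, 0.732, 0.001]
contact_force: [-1.5, 0.0, 6.2]
gripper_width: 0.542
grasp_force: 60.7
```

Emit:
send_rows:
  deltas: "0 0 -0.01 0; 0 0 -0.04 0; 0 0 -0.08 0; 0 0 -0.09 0; 0 0 -0.09 0"

```text
t: 57.05
eef_pos: [0.6043, -0.1103, 0.1988]
tool_rot: [0.002, 0.682, 0.732, 0.001]
contact_force: [0.1, 0.6, -3.3]
gripper_width: 0.546
grasp_force: 62.3
```

Run:
```python
from plan import plan
plan((.487,.254,.19,72),(.487,.254,.076))
```

```text
at [ 0.6043 -0.1103  0.1988] yaw 94.0 q [ 0.4   0.45 -0.43  1.73  0.22  1.01 -0.03] g 0.546 62.3 t 57.0
  0.1858 -0.0456 0.0044 11.02   rows>=3.8
  0.1737 -0.0803 0.0044 11.02   rows>=3.8
  0.0000 0.0000 0.1140 -0.00   rows>=2.3
```

Emit:
send_rows:
  deltas: "0.037 -0.009 0 2; 0.074 -0.018 0 4; 0.112 -0.027 0 7; 0.149 -0.036 0 9; 0.186 -0.046 0.002 11"

```text
t: 57.55
eef_pos: [0.5423, 0.0731, 0.1928]
tool_rot: [-0.001, 0.749, 0.662, -0.001]
contact_force: [1.6, -0.0, -2.0]
gripper_width: 0.546
grasp_force: 62.2
```

Emit:
send_rows:
  deltas: "0.035 -0.016 0 2; 0.069 -0.032 0 4; 0.104 -0.048 0 7; 0.139 -0.064 0 9; 0.174 -0.08 0.002 11"

```text
t: 58.05
eef_pos: [0.484, 0.2552, 0.1908]
tool_rot: [-0.0, 0.809, 0.588, -0.001]
contact_force: [0.5, 0.6, -2.3]
gripper_width: 0.543
grasp_force: 62.3
```

Emit:
send_rows:
  deltas: "0 0 0 0; 0 0 0 0; 0 0 0 0"

```text
t: 58.35
eef_pos: [0.4854, 0.2528, 0.1911]
tool_rot: [0.0, 0.809, 0.588, -0.001]
contact_force: [0.6, -0.3, -1.2]
gripper_width: 0.538
grasp_force: 62.2
```

Run:
```python
from plan import plan
plan((.487,.254,.0765,72))
```

```text
at [0.4854 0.2528 0.1911] yaw 72.0 q [-0.2   0.37 -0.49  1.88  0.21  0.94 -1.1 ] g 0.538 62.2 t 58.4
  0.0017 0.0012 0.1146 -0.00   rows>=2.3
```

Emit:
send_rows:
  deltas: "0.001 0.001 0.03 0; 0.001 0.001 0.07 0; 0.001 0.001 0.1 0; 0.001 0.001 0.112 0; 0.001 0.001 0.115 0"

```text
t: 58.85
eef_pos: [0.4866, 0.2537, 0.0763]
tool_rot: [0.0, 0.809, 0.588, -0.001]
contact_force: [-1.3, -1.0, 3.4]
gripper_width: 0.543
grasp_force: 62.7
```

Emit:
send_rows:
  deltas: "0 0 0 0; 0 0 0 0; 0 0 0.001 0"

```text
t: 59.15
eef_pos: [0.4877, 0.2554, 0.0774]
tool_rot: [0.0, 0.809, 0.588, 0.001]
contact_force: [0.6, 0.5, -2.6]
gripper_width: 0.546
grasp_force: 62.5
```

Emit:
send_rows:
  deltas: "0 0 0 0; 0 0 0 0; 0 0 0 0; 0 0 0 0; 0 0 0 0"
  claw: 1

```text
t: 59.65
eef_pos: [0.4868, 0.2552, 0.0764]
tool_rot: [0.0, 0.809, 0.588, 0.0]
contact_force: [-0.9, 0.5, -0.4]
gripper_width: 0.999
grasp_force: 0.0
```

Emit:
send_rows:
  deltas: "0 0 -0.02 0; 0 0 -0.05 0; 0 0 -0.09 0; 0 0 -0.14 0; 0 0 -0.19 0"

```text
t: 60.15
eef_pos: [0.4862, 0.2549, 0.2679]
tool_rot: [-0.0, 0.809, 0.588, -0.0]
contact_force: [0.2, -0.0, 0.3]
gripper_width: 0.997
grasp_force: 0.0
```

Emit:
send_rows:
  deltas: "-0.05 0 -0.03 0; -0.1 0 -0.03 0; -0.1 0 -0.03 0; -0.1 0 -0.03 0; -0.1 0 -0.03 0"

```text
t: 60.65
eef_pos: [0.456, 0.161, 0.2962]
tool_rot: [-0.0, 0.808, 0.589, 0.0]
contact_force: [-0.4, 0.3, -0.2]
gripper_width: 1.002
grasp_force: 0.0
```

Run:
```python
from plan import plan
from tr import *
from lids import *
u=np.array([np.cos(np.radians(72.1)),np.sin(np.radians(72.1))])
for c in ("scene","top"):
    p=bot.read_camera(c); lids(p,[(.487,.254),(.513,.335),(.538,.417)],.096); print([(np.round(r["xyz"],3).tolist(),round(r["confidence"],2)) for q in ("mug","pawn","meeple","token_stack","card_box_a") for r in bot.landmark_of(p,q)[:2]])
trolley(p); print([np.round(r["xyz"],3) for r in bot.landmark_of(p,"tin0")])
plan()
```

```text
lid [0.4878 0.2567] r 0.0273 z 0.096
lid [0.5147 0.3355] r 0.0269 z 0.0959
lid [0.5411 0.4145] r 0.0269 z 0.0959
[([0.291, 0.32, 0.003], 0.69), ([0.381, 0.111, -0.004], 0.65), ([0.539, 0.42, 0.002], 0.58), ([0.668, -0.438, 0.003], 0.81), ([0.684, 0.222, -0.002], 0.84), ([0.596, -0.036, -0.001], 0.33)]
(0.487, 0.254) not seen
lid [0.5044 0.3481] r 0.0207 z 0.0977
lid [0.5366 0.4177] r 0.0268 z 0.0975
[([0.514, 0.34, 0.008], 0.38), ([0.663, -0.438, -0.002], 0.68), ([0.515, 0.336, 0.004], 0.44), ([0.691, 0.224, -0.001], 0.65), ([0.362, -0.24, 0.001], 0.57)]
rim x 2%,98%: [-0.0424 -0.041  -0.0051  0.0412  0.0424]
[array([0.536, 0.415, 0.008]), array([0.514, 0.338, 0.011])]
at [0.456  0.1601 0.2963] yaw 72.1 q [-0.02  0.14 -0.49  1.9   0.07  1.12 -0.85] g 0.999 0.0 t 61.3
```

```bash
python3 -c "
from station import bot
print(bot.hand_in())"
```

```text
the job is handed in; nothing more can be done
None
```

The job is handed in: three tins were present, I wound them to the scanner and home with labels facing it (within about 5°), and all three now stand upright on the board with the trolley home; the hand-in returned no verdict.

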